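# Open a terminal box by pressing its hidden cover catch with a screwdriver

### The job

Open the grey terminal box: take the screwdriver, push its blade straight in through the narrow slot in the front of the box (the side opposite the hinges) and press the hidden spring catch until the cover pops up ajar. Then swing the cover right over on its hinge until it rests open at its stop, and lay the screwdriver gently down flat on the bench, not touching the box. Leave the other things on the bench where they are.

Things in the scene. Friction and masses are not known exactly. Their poses are not given: they have to be found in the camera images.
- box: grey moulded terminal box screwed to the bench (all sizes in mm), 140 deep x 170 wide x 85 high without its cover, walls 4, cable glands on both ends. Origin at the centre of its underside; x points straight in through the front of the box (the pushing direction), y along the front to the left of one who pushes, z up. The slotted front faces left and towards the robot; the hinges are on the opposite side
- slot (a point): centre of the mouth of the narrow upright slot, 12 wide x 18 mm high, in the outer face of the box's front wall (thin steel trim plate round it), 44 above the bench; x points straight in through the front of the box (the pushing direction), y along the front to the left of one who pushes, z up. Behind it, 25 to 28 in, stands a guard plate with a second slot in line, 14 x 20; the catch tab is 45 in
- tab (a point): hidden catch tab: point on the front face of its 30 x 34 plate, in line with both slots, 45 behind the slot mouth while not pressed. It moves with the catch
- catch (a joint): travel of the sliding spring catch, 0 at rest, up to 0.016 m pushed inward along the box's x. About 3.5 N starts it, 9 N at its stop. From about 0.008 m it lets go of the cover; it springs back when released
- cover (a joint): cover hinge angle, 0 shut, 1.95 rad fully open, leaning back on its stop. When the catch lets go, a spring plunger (behind, at the +y end of the box) lifts it to about 0.40 rad and leaves it there, its front edge some 60 mm up. Past upright it falls open on its own, before that it falls back to ajar. The cover weighs 140 g and its hinge is nearly free
- hinge (a point): middle of the cover's hinge line (along the box's y), 73.5 behind the box's centre, 85 above the bench; box axes. Fully open, the cover stands up to 230 above the bench and leans 60 out behind this line
- cover_edge (a point): middle of the front edge of the cover, 150 mm from the hinge line. The cover is 182 wide and 5 thick with a rim 10 deep at front and ends; a tongue 24 wide hangs 25 below it at the middle of the front, so lift it 40 to 60 to one side of the middle
- handle (a point): grasp point on the handle of the long screwdriver, on its axis, 13.5 mm above the bench when it lies; handle 27 thick, 110 long. Its y axis runs along the screwdriver from the blade to the handle, z is up as it starts. The handle begins 27 from here towards the blade and ends 83 the other way; centre of mass about 13 from here towards the handle's end
- blade_tip (a point): end of the screwdriver's blade, on its axis, 176.5 mm from point handle along its -y; the steel shaft is round, 7.8 thick, 150 long, and dips towards the tip: the tip is 3 nearer the bench than the handle's axis (10.5 above the bench when it lies)
- screwdriver: the screwdriver (black handle, 263 mm long, 75 g); origin midway along it, on the underside; y from blade to handle. The bench where it lay is free to lay it down again; straight ahead of the robot the bench begins at x = 0.33 m
- multimeter: hand multimeter lying on its back, 118 x 76 x 37 mm, a bystander; origin at the centre of its underside
- sanding_block: brown sanding block, 64 x 96 x 24 mm, a bystander; origin at the centre of its underside
- jar_1: jar with a screw lid, 62 across, 86 mm high, a bystander; origin at the centre of its underside
Not all that is in view belongs to the job. Several things have the shape of the box; the one meant has the colours described above.

How it is judged (in metres and radians):
On the way, in this order (a step that is already met when the one before it is completed fails the run):
1. the blade is in through the slot and holds the catch pressed in (value of joint catch above 0.005 m and x of blade_tip in the frame of slot above 0.045 m and y of blade_tip in the frame of slot between -0.012 and 0.012 m), for 0.05 s.
2. the cover is swung past upright (value of joint cover above 1.7 rad), for 0.1 s.
At the end, for the whole second after the job is handed in: the cover rests open at its stop (more than 1.8 of 1.95 rad), and the screwdriver lies flat on the bench (handle point and blade tip less than 22 mm above it), at rest, not touching the box (value of joint cover above 1.8 rad and height (world z) of each of handle, blade_tip below 0.022 m and contact force between screwdriver and box below 0.05 N and linear speed of screwdriver below 0.05 m/s and velocity of joint cover between -0.2 and 0.2 rad/s).
It fails at once if a bystander is shifted by more than 25 mm (distance of any of sanding_block, multimeter, jar_1 from where it was at the start of the episode above 0.025 m).
It fails at once if the screwdriver is dropped: it falls freely at more than 0.8 m/s (linear speed of screwdriver above 0.8 m/s and contact force between the fingers and screwdriver below 0.05 N).
It also fails if it takes over 72 s, if anything falls off the work surface, if the arm or the gripper's body presses on something with over 40 N, if the wrist force passes 120 N, or if a joint passes its speed limit or range.

### The arm

A 6-joint arm with a two-finger parallel gripper is mounted at the origin on a cart in front of the work surface, level with it; the furniture and walls round the work are solid. World frame = base frame: x ahead of the robot, y to its left, z up, the work surface at z = 0. Lengths are in m, angles in degrees, forces in N, time in s.
With the tool pointing down it reaches from about 0.35 to 0.875 m from the base axis. Payload 4.2 kg.
Tool frame: the origin (TCP) lies at the very end of the fingers, on their centre line; the grasp point (between the pads) lies 19 mm behind it; z points along the fingers, y is the direction in which the jaws open and shut (so a half turn about z gives the same grasp; the last joint's range is limited). The gripper opens to 87 mm and grips with 3 to 60 N. Pads are 19 mm wide; open, the fingers measure 117 mm over their backs; the gripper's body (75 mm by 190 mm) begins 51 mm behind the grasp point.
Start: joints at [81.108, 22.042, 0.453, 0, -68.411, -14.817], TCP at [0.251, 0.572, 0.223] pointing down, gripper open.
Joint ranges: [-179.83, 179.83], [-69.29, 118.12], [-61.27, 80.66], [-181.25, 117.63], [-171.15, -9.14], [-177.46, 177.46]. Speed limits (degrees/s): [159.86, 159.86, 180, 180, 180, 180].

### API

Orientations are given as a 3x3 rotation matrix whose columns are the frame's x, y, z axes.
In Python, from station import r, imaging gives the robot as it stands. The module is installed in compiled form; this text tells all that it offers.
- The arm moves only by the tool move_arm, never from a script. Its argument "motion" is one flat list of numbers, 7 for each row, row after row: the shift along the tool's x, y, z in units of 40 mm (1.0 is 40 mm), then the turn, a rotation vector about the tool's x, y, z in units of 5 degrees (1.0 is 5 degrees), then the gripper's target within -1 to 1 (shut at 1, half-way at 0, fully open at -1). In form: [dx, dy, dz, wx, wy, wz, gripper, dx, dy, dz, wx, wy, wz, gripper, ...]. A call has 1 to 20 rows; each row is the pose to reach, as a shift and turn from the pose measured when the call began, along the tool's axes at that moment; what a row does not reach only later rows make up. A row lasts 1/12 s, in which the tool goes at most 41.7 mm and 7.16 degrees, less where a joint would pass 70% of its speed; a pose out of reach is approached as far as the arm can. A call with a gripper value outside its range is refused whole. The fingers move at their own pace and stop on an object; the grip force is fixed at half the most. Time passes only in rows, so rows that repeat a pose let the fingers close. It gives the time, the measured TCP pose, the force and the opening at its end, in the units of the state.
- r.sense(): the state, without advancing time (a new reading comes with each control period).
- imaging.capture(name): name is "scene" or "top" or "wrist"; returns the picture (384x512x3 uint8, blue, green, red); there is no depth.
- imaging.camera_params(name): a dict with "intrinsics" (3x3 intrinsics, pixels), "k1" (the pictures are not rectified: a ray, as slopes to the right and down, at radius r is drawn at 1 + k1 r^2 times it, then the intrinsics apply), "world_from_camera" (4x4, takes a point from camera to world coordinates). Camera axes: x right, y down, z forward; pixel columns grow to the right and rows downward; lengths in m; the calibration is good to about 2 mm. A picture is of the moment at which its call begins: read the wrist's pose just before it. camera_params takes no time and is no camera call; for the wrist camera it gives the pose at the moment of the call.
- r.finish_job(): hands the job in, once; it reports no verdict.
The state is a dict: "time_s": time; "joints": joint angles; "joint_velocities": joint speeds; "effort": joint torques, N m; "tcp_pos": TCP position; "ee_rot": TCP orientation; "wrist_force": force on the tool from outside, world axes, zero at the start; "moment": the same for the moment, N m; "gripper_width": opening from 0.0 (shut) to 1.0 (fully open).
Only numpy, scipy, OpenCV 4.12 (cv2) and the standard library are available. Lean on these libraries where they do the work, as an engineer would, in place of code of your own. Each camera call takes 0.05 s, during which the arm holds its last target.

## Working session

There is one attempt and no reset: what is moved stays moved. The work goes in short steps, Python scripts to look and compute and a tool call to move; the robot and the scene stay as the last step left them, time stands still between calls to the robot, and variables do not carry over. Pictures are saved under pics/ and viewed, and the job is handed in when it is done.

Besides the shell and the picture viewer there is one more tool, called after "Emit:" as name(argument=value, ...) on one line, values as JSON. move_arm: Moves the arm, as the interface text tells. Its arguments: {"type":"object","properties":{"motion":{"type":"array","items":{"type":"number"}}},"required":["motion"]}

```bash
mkdir -p pics; python3 - <<'E'
from station import r, imaging
import cv2
for n in ["scene","top","wrist"]:
    p=imaging.camera_params(n); print(n,p)
    cv2.imwrite(f"pics/{n}0.png",imaging.capture(n))
print(r.sense())
E
```

```text
scene {'intrinsics': array([[350.15878196,   0.        , 248.35794491],
       [  0.        , 350.15878196, 185.174018  ],
       [  0.        ,   0.        ,   1.        ]]), 'k1': -0.01050992751755931, 'world_from_camera': array([[ 0.46471418, -0.53731085,  0.70380237, -0.25971309],
       [-0.88543975, -0.28746211,  0.36518761, -0.4256628 ],
       [ 0.00609725, -0.79288245, -0.6093441 ,  0.68100313],
       [ 0.        ,  0.        ,  0.        ,  1.        ]])}
top {'intrinsics': array([[452.56002078,   0.        , 253.62624114],
       [  0.        , 452.56002078, 189.37791852],
       [  0.        ,   0.        ,   1.        ]]), 'k1': 0.02981387580997379, 'world_from_camera': array([[-0.00320901, -0.98309934,  0.18304478,  0.15532655],
       [-0.99971038,  0.00751967,  0.02286054, -0.09483444],
       [-0.02385062, -0.18291841, -0.98283875,  1.56813807],
       [ 0.        ,  0.        ,  0.        ,  1.        ]])}
wrist {'intrinsics': array([[328.50249445,   0.        , 258.06394357],
       [  0.        , 328.50249445, 187.65015216],
       [  0.        ,   0.        ,   
[... 495 characters left out ...]
1788092e-02,
       -6.84117456e+01, -1.48141584e+01]), 'joint_velocities': array([-0.07965348, -0.18791897,  0.22944581,  0.07330222,  0.02178101,
        0.06221156]), 'effort': array([-1.81845171e-04, -3.91051304e+01,  1.87586010e+01,  4.22234505e+00,
        1.23859357e-02, -1.37647903e-04]), 'tcp_pos': array([0.25114122, 0.57184101, 0.22170244]), 'ee_rot': array([[ 9.15563348e-01, -4.02173433e-01, -5.34349128e-04],
       [-4.02173757e-01, -9.15561944e-01, -1.61143930e-03],
       [ 1.58848349e-04,  1.69027596e-03, -9.99998559e-01]]), 'wrist_force': array([0.55101554, 0.58244375, 0.12794935]), 'moment': array([ 0.00791399,  0.01518732, -0.02263415]), 'gripper_width': 1.0014781248820954}
```

View pics/scene0.png

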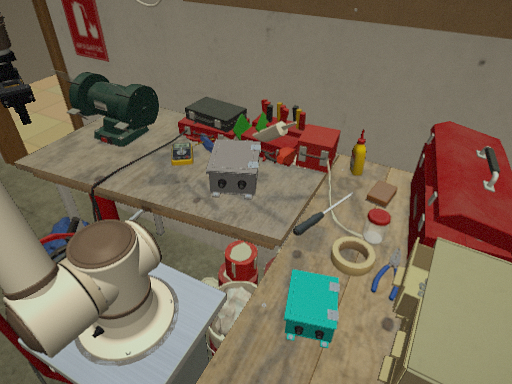

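View pics/top0.png

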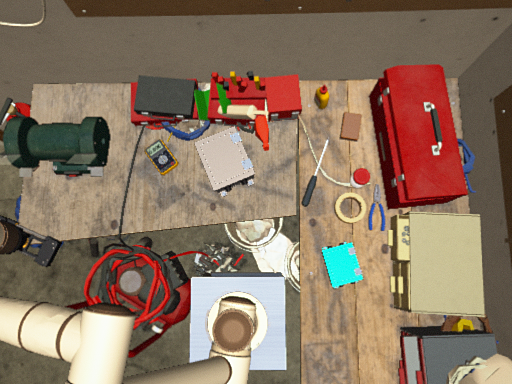

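View pics/wrist0.png

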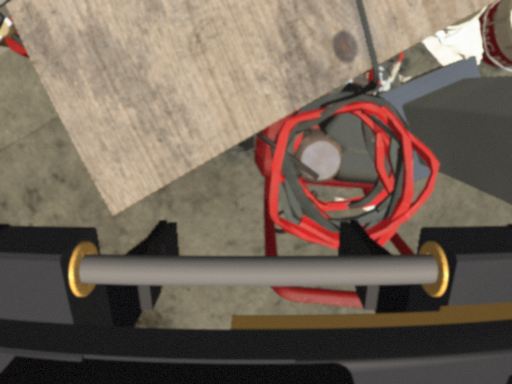

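```bash
python3 - <<'E'
import cv2
a=cv2.imread("pics/scene0.png");b=cv2.imread("pics/top0.png")
cv2.imwrite("pics/c1.png",cv2.resize(a[120:220,160:300],None,fx=5.5,fy=5.5,interpolation=cv2.INTER_CUBIC))
cv2.imwrite("pics/c2.png",cv2.resize(b[115:215,130:270],None,fx=5.5,fy=5.5,interpolation=cv2.INTER_CUBIC))
cv2.imwrite("pics/c3.png",cv2.resize(b[120:220,290:390],None,fx=6,fy=6,interpolation=cv2.INTER_CUBIC))
E
```

```text
(no output)
```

View pics/c1.png

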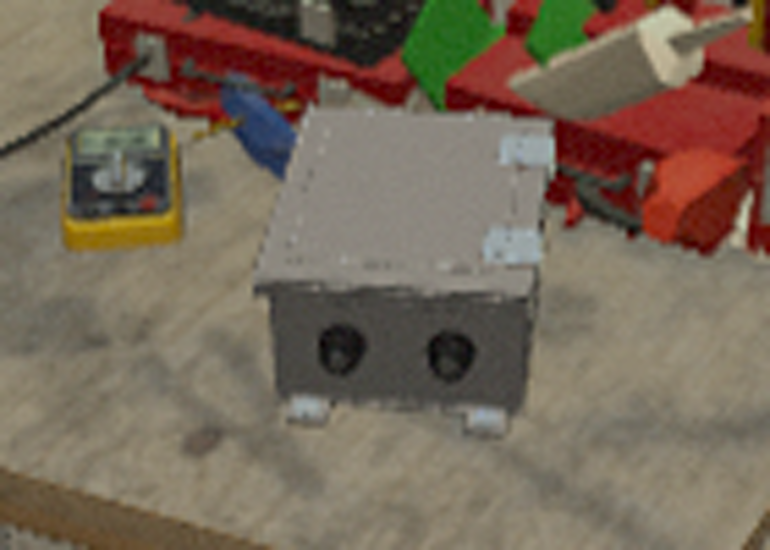

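View pics/c2.png

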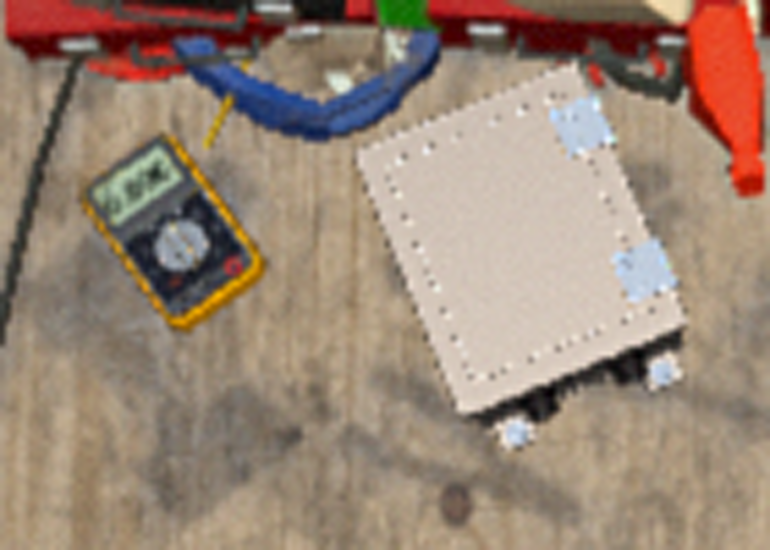

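View pics/c3.png

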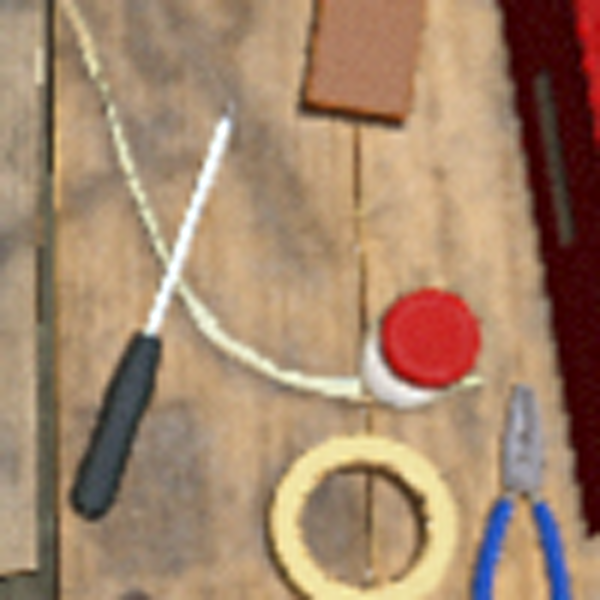

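```bash
cat > h.py <<'E'
import numpy as np, cv2
from station import r, imaging
from scipy.optimize import least_squares
def proj(P,X):
    K=P["intrinsics"];T=P["world_from_camera"];X=np.atleast_2d(X)
    c=(X-T[:3,3])@T[:3,:3]; s=c[:,:2]/c[:,2:]; r2=(s**2).sum(1,keepdims=True)
    s=s*(1+P["k1"]*r2); return s*[K[0,0],K[1,1]]+[K[0,2],K[1,2]]
def ray(P,uv):
    K=P["intrinsics"];T=P["world_from_camera"]
    d=(np.array(uv,float)-[K[0,2],K[1,2]])/[K[0,0],K[1,1]]
    s=d.copy()
    for _ in range(20): s=d/(1+P["k1"]*(s**2).sum())
    return T[:3,3],T[:3,:3]@np.array([s[0],s[1],1])
def onz(P,uv,z):
    o,d=ray(P,uv); return o+d*(z-o[2])/d[2]
def crop(name,out,x0,x1,y0,y1,f):
    im=imaging.capture(name); cv2.imwrite(out,cv2.resize(im[y0:y1,x0:x1],None,fx=f,fy=f,interpolation=cv2.INTER_CUBIC)); return im
E
python3 - <<'E'
from h import *
T=imaging.camera_params("top");S=imaging.camera_params("scene")
ct=np.array([(360,155),(578,62),(683,325),(462,415)])/5.5+[130,115]
cs=np.array([(308,105),(553,122),(533,297),(258,283)])/5.5+[160,120]
for c in ct: print(onz(T,c,.09))
print()
for c in cs: print(onz(S,c,.09))
print("screw top")
f=lambda u,z: print(np.round(onz(T,np.array(u)/6+[290,120],z),4))
for u,z in [((90,512),.0135),((148,335),.0135),((230,104),.0105),((152,325),.0135)]: f(u,z)
f((430,338),.086)
f=lambda u,z: print("mm",np.round(onz(T,np.array(u)/5.5+[130,115],z),4))
for u,z in [((168,137),.037),((82,200),.037),((178,330),0.0),((265,265),0.0)]: f(u,z)
print(proj(S,[0,0,0]))
E
```

```text
[0.59168279 0.13661334 0.09      ]
[0.65017685 0.00212162 0.09      ]
[ 0.48259956 -0.06247864  0.09      ]
[0.42798076 0.0714709  0.09      ]

[0.59555749 0.14119184 0.09      ]
[0.64794013 0.00123725 0.09      ]
[ 0.48150215 -0.06862984  0.09      ]
[0.424019   0.06559908 0.09      ]
screw top
[ 0.3873 -0.2364  0.0135]
[ 0.4915 -0.2726  0.0135]
[ 0.6318 -0.3252  0.0105]
[ 0.4974 -0.2751  0.0135]
[ 0.4727 -0.4198  0.086 ]
mm [0.6204 0.2685 0.037 ]
mm [0.5792 0.3221 0.037 ]
mm [0.5019 0.2664 0.    ]
mm [0.5447 0.2111 0.    ]
[[127.64370669 314.08931379]]
```

```bash
python3 - <<'E'
import cv2
a=cv2.imread("pics/scene0.png")
cv2.imwrite("pics/c4.png",cv2.resize(a[170:270,280:410],None,fx=6,fy=6,interpolation=cv2.INTER_CUBIC))
E
```

```text
(no output)
```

View pics/c4.png

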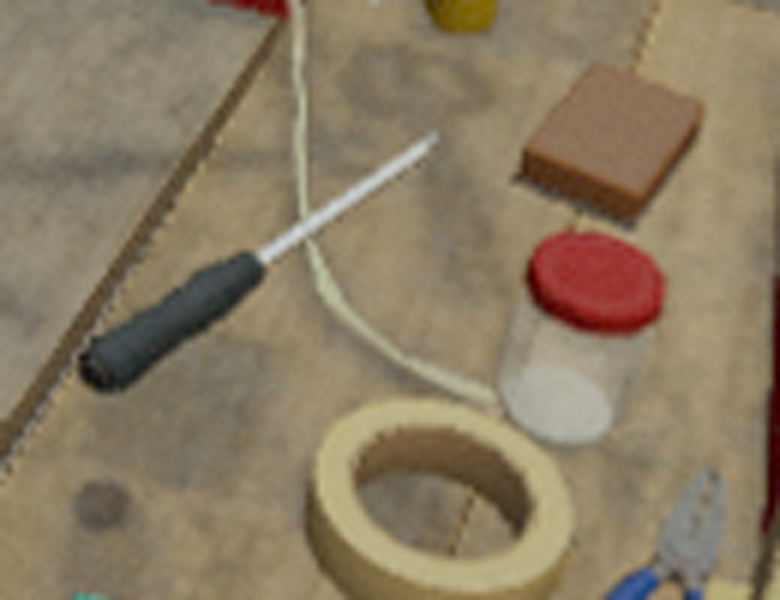

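```bash
cat >> h.py <<'E'
from scipy.spatial.transform import Rotation as Ro
def Rdown(yaw,jit=0):
    a=np.radians(yaw); x=np.array([np.cos(a),np.sin(a),0]); z=np.array([0,0,-1.]); return np.c_[x,np.cross(z,x),z]
def mot(p,Rt,show=True):
    s=r.sense();R=s["ee_rot"]
    d=R.T@(np.array(p)-s["tcp_pos"])/.04; w=Ro.from_matrix(R.T@Rt).as_rotvec(degrees=True)/5
    print("mot",np.round(d,3),np.round(w,3), "dist rows",np.linalg.norm(d)*40/41.7, np.linalg.norm(w)*5/7.16)
E
python3 - <<'E'
from h import *
mot([.45,-.26,.20],Rdown(-20))
E
```

```text
mot [12.915 17.04   0.573] [ 0.019 -0.001 -0.743] dist rows 20.516919373117034 0.5189137042753628
```

Emit:
move_arm(motion=[12.9,17.04,0.57,0,0,-0.74,-1,12.9,17.04,0.57,0,0,-0.74,-1,12.9,17.04,0.57,0,0,-0.74,-1,12.9,17.04,0.57,0,0,-0.74,-1,12.9,17.04,0.57,0,0,-0.74,-1,12.9,17.04,0.57,0,0,-0.74,-1,12.9,17.04,0.57,0,0,-0.74,-1,12.9,17.04,0.57,0,0,-0.74,-1,12.9,17.04,0.57,0,0,-0.74,-1,12.9,17.04,0.57,0,0,-0.74,-1,12.9,17.04,0.57,0,0,-0.74,-1,12.9,17.04,0.57,0,0,-0.74,-1,12.9,17.04,0.57,0,0,-0.74,-1,12.9,17.04,0.57,0,0,-0.74,-1,12.9,17.04,0.57,0,0,-0.74,-1,12.9,17.04,0.57,0,0,-0.74,-1,12.9,17.04,0.57,0,0,-0.74,-1,12.9,17.04,0.57,0,0,-0.74,-1,12.9,17.04,0.57,0,0,-0.74,-1,12.9,17.04,0.57,0,0,-0.74,-1])

```text
time_s: 1.82
tcp_pos: [0.444, -0.2404, 0.2005]
ee_rot: [[0.939, -0.343, -0.001], [-0.343, -0.939, -0.001], [-0.0, 0.002, -1.0]]
wrist_force: [1.6, 0.4, 0.0]
gripper_width: 0.997
```

```bash
python3 - <<'E'
from h import *
s=r.sense();print(s["time_s"],s["tcp_pos"],s["joints"],s["joint_velocities"])
mot([.45,-.26,.20],Rdown(-20))
E
```

```text
1.8167 [ 0.44402579 -0.24039355  0.20047385] [ -9.92730212  11.40176056 -18.08950147   0.09556936 -60.53336878
  79.83780856] [-56.94113989  32.87292098  40.0686976    0.07973036  -6.42822202
  56.75974718]
mot [0.308 0.409 0.012] [ 0.017  0.002 -0.008] dist rows 0.4916525954868954 0.013491579301759534
```

Emit:
move_arm(motion=[0.3,0.4,0,0,0,0,-1,0.3,0.4,0,0,0,0,-1,0.3,0.4,0,0,0,0,-1])

```text
time_s: 2.07
tcp_pos: [0.4494, -0.2606, 0.1996]
ee_rot: [[0.938, -0.345, -0.002], [-0.345, -0.938, -0.001], [-0.002, 0.001, -1.0]]
wrist_force: [-0.3, 0.8, 0.0]
gripper_width: 0.999
```

```bash
python3 - <<'E'
from h import *
P=imaging.camera_params("wrist"); np.save("w1.npy",P,allow_pickle=True)
s=r.sense();print(s["tcp_pos"],s["joint_velocities"].round(1))
im=imaging.capture("wrist");cv2.imwrite("pics/w1.png",im)
cv2.imwrite("pics/w1b.png",cv2.resize(im,None,fx=1.56,fy=1.56,interpolation=cv2.INTER_CUBIC))
print(proj(P,[[.466,-.265,.0135],[.632,-.3255,.0105]]))
E
```

```text
[ 0.44937057 -0.26057479  0.19957062] [ 2.3 -1.7 -1.6 -0.3 -0.1 -0.2]
[[257.04571304 150.21970991]
 [256.20651466 -28.70176854]]
```

View pics/w1b.png

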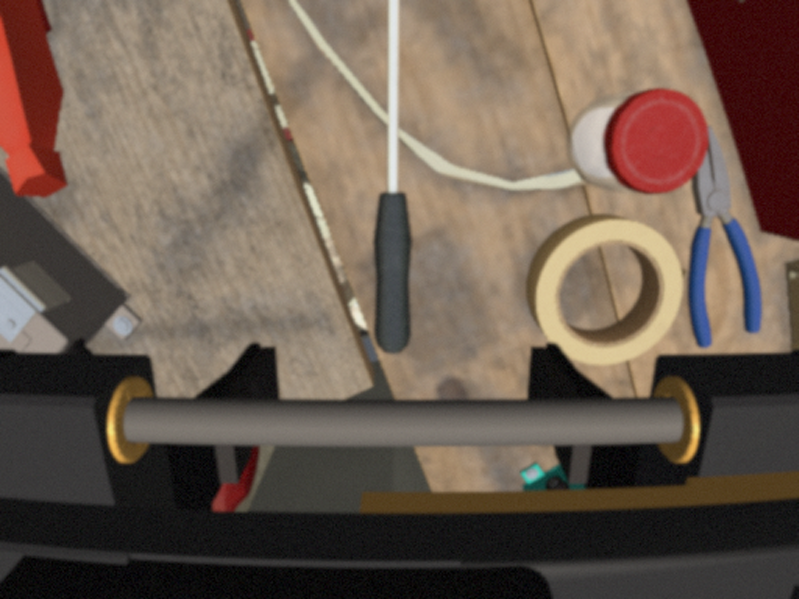

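```bash
python3 - <<'E'
from h import *
P=np.load("w1.npy",allow_pickle=True).item()
j=onz(P,np.array([393,193])/1.5625,.0135);e=onz(P,np.array([393,352])/1.5625,.0135);t=onz(P,np.array([394,2])/1.5625,.0115)
print(j,e,t,np.linalg.norm(j-e))
for v in (e-j,e-t): print(np.degrees(np.arctan2(v[1],v[0])))
ax=(e-t)[:2];ax/=np.linalg.norm(ax);print(ax,(j[:2]+.027*ax),(e[:2]-.083*ax))
E
```

```text
[ 0.49451499 -0.26937589  0.0135    ] [ 0.38735086 -0.22917656  0.0135    ] [ 0.60671145 -0.3119101   0.0115    ] 0.11445583527467995
159.43796292665576
159.3356439297911
[-0.93566375  0.35289283] [ 0.46925207 -0.25984778] [ 0.46501095 -0.25846666]
```

```bash
python3 - <<'E'
from h import *
mot([.467,-.260,.05],Rdown(-20.6))
mot([.467,-.260,.004],Rdown(-20.6))
E
```

```text
mot [ 0.426 -0.149  3.746] [0.016 0.02  0.097] dist rows 3.619671964128456 0.07028701220344417
mot [ 0.428 -0.151  4.896] [0.016 0.02  0.097] dist rows 4.716915596846378 0.07028701220344417
```

Emit:
move_arm(motion=[0.43,-0.15,1,0,0,0.1,-1,0.43,-0.15,2,0,0,0.1,-1,0.43,-0.15,3,0,0,0.1,-1,0.43,-0.15,3.8,0,0,0.1,-1,0.43,-0.15,4.4,0,0,0.1,-1,0.43,-0.15,4.7,0,0,0.1,-1,0.43,-0.15,4.88,0,0,0.1,-1,0.43,-0.15,4.88,0,0,0.1,-1,0.43,-0.15,4.88,0,0,0.1,0.2,0.43,-0.15,4.88,0,0,0.1,1,0.43,-0.15,4.88,0,0,0.1,1,0.43,-0.15,4.88,0,0,0.1,1,0.43,-0.15,4.88,0,0,0.1,1,0.43,-0.15,4.88,0,0,0.1,1])

```text
time_s: 3.28
tcp_pos: [0.4673, -0.2602, 0.0052]
ee_rot: [[0.936, -0.352, -0.001], [-0.352, -0.936, -0.001], [-0.001, 0.001, -1.0]]
wrist_force: [-0.1, 0.6, 0.4]
gripper_width: 0.631
```

```bash
python3 - <<'E'
from h import *
P=imaging.camera_params("wrist"); np.save("w2.npy",P,allow_pickle=True)
s=r.sense();print(s["tcp_pos"],s["wrist_force"],s["gripper_width"])
im=imaging.capture("wrist");cv2.imwrite("pics/w2.png",im)
E
```

```text
[ 0.46727647 -0.26016682  0.00515971] [-0.14400436  0.63643845  0.43417916] 0.63113750375044
```

View pics/w2.png

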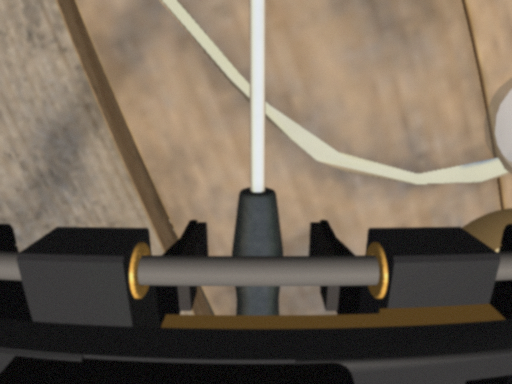

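Fingers straddle the handle (shaft at col 258, jaws still closing, width 0.63). Keep closing.

Emit:
move_arm(motion=[0,0,0,0,0,0,1,0,0,0,0,0,0,1,0,0,0,0,0,0,1,0,0,0,0,0,0,1,0,0,0,0,0,0,1,0,0,0,0,0,0,1,0,0,0,0,0,0,1,0,0,0,0,0,0,1])

```text
time_s: 4.0
tcp_pos: [0.4672, -0.2601, 0.005]
ee_rot: [[0.936, -0.352, -0.001], [-0.352, -0.936, -0.001], [-0.001, 0.001, -1.0]]
wrist_force: [-0.1, 0.2, 0.0]
gripper_width: 0.287
```

```bash
python3 - <<'E'
from h import *
P=imaging.camera_params("wrist"); np.save("w3.npy",P,allow_pickle=True)
s=r.sense();print(s["tcp_pos"],s["wrist_force"],s["gripper_width"])
im=imaging.capture("wrist");cv2.imwrite("pics/w3.png",im)
E
```

```text
[ 0.46719594 -0.2601289   0.00499138] [-0.0957852   0.20043694  0.00145992] 0.2871221194683828
```

View pics/w3.png

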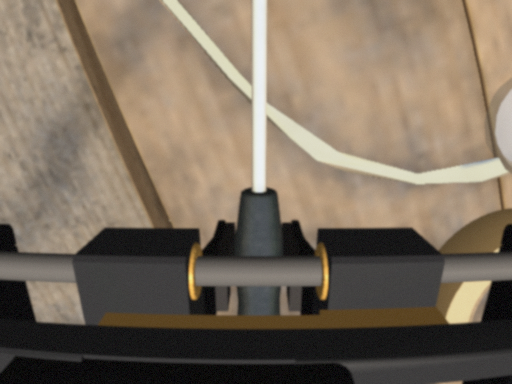

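```bash
python3 - <<'E'
from h import *
P=np.load("w3.npy",allow_pickle=True).item()
s=r.sense();R=s["ee_rot"]
for uv,z in [((259.5,191),.0135),((259.5,2),.0122),((259.5,100),.013)]:
    print(R.T@(onz(P,uv,z)-s["tcp_pos"]))
mot([.467,-.260,.15],Rdown(-20.6))
E
```

```text
[ 0.02907459  0.00017675 -0.00855738]
[ 0.11436148  0.00017244 -0.00734915]
[ 0.07221326  0.00016822 -0.0081038 ]
mot [-9.000e-03  3.000e-03 -3.626e+00] [ 0.015  0.012 -0.005] dist rows 3.4778528257099923 0.013709209631849508
```

```bash
python3 - <<'E'
from h import *
mot([.467,-.260,.19],Rdown(-20.6))
mot([.42,.32,.16],Rdown(-67.6))
E
```

```text
mot [-0.01   0.005 -4.626] [ 0.015  0.012 -0.005] dist rows 4.437084603606362 0.013709209631849508
mot [ -6.216 -13.153  -3.886] [1.900e-02 6.000e-03 9.395e+00] dist rows 14.444388480433023 6.560947562292468
```

Emit:
move_arm(motion=[0,0,-0.6,0,0,0,1,0,0,-1.5,0,0,0,1,0,0,-2.5,0,0,0,1,0,0,-3.5,0,0,0,1,-0.3,-0.7,-4.2,0,0,0.5,1,-0.8,-1.6,-4.5,0,0,1.2,1,-1.2,-2.5,-4.6,0,0,1.9,1,-1.6,-3.4,-4.6,0,0,2.5,1,-2,-4.3,-4.6,0,0,3.2,1,-2.4,-5.2,-4.6,0,0,3.9,1,-2.9,-6.1,-4.6,0,0,4.5,1,-3.3,-7,-4.6,0,0,5.2,1,-3.7,-7.9,-4.6,0,0,5.9,1,-4.1,-8.8,-4.6,0,0,6.5,1,-4.5,-9.7,-4.5,0,0,7.2,1,-5,-10.6,-4.4,0,0,7.8,1,-5.4,-11.5,-4.2,0,0,8.4,1,-5.8,-12.4,-4,0,0,9,1,-6.2,-13.1,-3.9,0,0,9.4,1,-6.2,-13.15,-3.89,0,0,9.4,1])

```text
time_s: 5.72
tcp_pos: [0.4198, 0.3241, 0.1587]
ee_rot: [[0.384, -0.923, -0.002], [-0.923, -0.384, -0.001], [0.0, 0.002, -1.0]]
wrist_force: [0.5, -0.4, -1.5]
gripper_width: 0.288
```

Emit:
move_arm(motion=[0,0,0,0,0,0,1,0,0,0,0,0,0,1])

```text
time_s: 5.88
tcp_pos: [0.4193, 0.3242, 0.158]
ee_rot: [[0.385, -0.923, -0.003], [-0.923, -0.385, -0.002], [0.001, 0.003, -1.0]]
wrist_force: [0.4, -1.0, -0.5]
gripper_width: 0.286
```

```bash
python3 - <<'E'
from h import *
P=imaging.camera_params("wrist"); np.save("w4.npy",P,allow_pickle=True)
s=r.sense();print(s["time_s"],s["tcp_pos"],s["ee_rot"][:,0],s["wrist_force"],s["gripper_width"],s["joints"])
im=imaging.capture("wrist");cv2.imwrite("pics/w4.png",im)
cv2.imwrite("pics/w4b.png",cv2.resize(im,None,fx=1.5625,fy=1.5625,interpolation=cv2.INTER_CUBIC))
E
```

```text
5.8833 [0.41927551 0.32422676 0.15796907] [ 3.84845131e-01 -9.22980825e-01  7.88695390e-04] [ 0.39359611 -0.9586727  -0.53277586] 0.2861135325915519 [ 55.22395975  16.2913231  -18.09353767  -0.07715721 -55.79888354
 -32.54642842]
```

View pics/w4b.png

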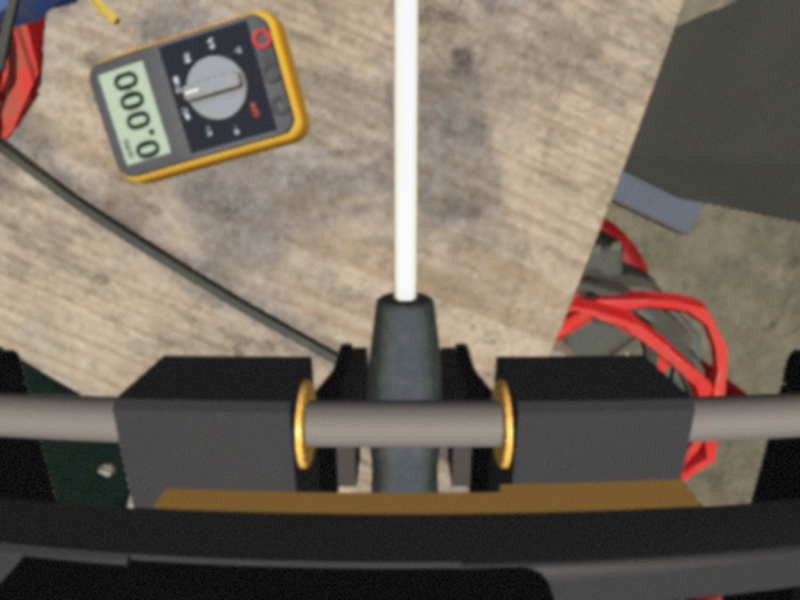

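```bash
python3 - <<'E'
from h import *
P=np.load("w4.npy",allow_pickle=True).item(); s=r.sense()
Rw=np.eye(4);Rw[:3,:3]=s["ee_rot"];Rw[:3,3]=s["tcp_pos"]
C=np.linalg.inv(Rw)@P["world_from_camera"]; np.save("camtcp.npy",C);print(C.round(4))
ux=np.array([.381,-.9245,0]);uy=np.array([.9245,.381,0]);slot=np.array([.5116,.0992,.044])
for back,lat,z,tilt,yaw in [(.30,-.05,.2,45,-67.6),(.28,-.06,.15,45,-67.6),(.25,-.07,.15,50,-67.6),(.25,.07,.2,45,-67.6),(.28,-.06,.15,55,-67.6)]:
    p=slot-back*ux+lat*uy; p[2]=z
    Rt=Rdown(yaw)@Ro.from_euler('y',tilt,degrees=True).as_matrix()
    T=np.eye(4);T[:3,:3]=Rt;T[:3,3]=p; Q=dict(P);Q["world_from_camera"]=T@C
    print(back,lat,z,tilt,p,proj(Q,[slot,slot+.09*uy+[0,0,.044],slot-.09*uy+[0,0,.044],p+Rt@[.1785,0,-.0055]]).round(0).tolist(), (T@C)[:3,3])
    mot(p,Rt)
E
```

```text
[[ 1.000e-04 -9.623e-01 -2.720e-01  7.320e-02]
 [ 1.000e+00  4.000e-04 -9.000e-04 -2.000e-04]
 [ 1.000e-03 -2.720e-01  9.623e-01 -1.620e-01]
 [ 0.000e+00  0.000e+00  0.000e+00  1.000e+00]]
0.3 -0.05 0.2 45 [0.351075 0.3575   0.2     ] [[223.0, 75.0], [152.0, 50.0], [289.0, 49.0], [259.0, -148.0]] [0.32732659 0.41558106 0.3663034 ]
mot [-1.44   1.256 -1.04 ] [0.019 8.992 0.047] dist rows 2.0867688610596407 6.27938483282947
0.28 -0.06 0.15 45 [0.34945 0.3352  0.15   ] [[211.0, 55.0], [130.0, 26.0], [285.0, 24.0], [259.0, -148.0]] [0.32570159 0.39328106 0.3163034 ]
mot [-0.941  1.504  0.211] [0.019 8.992 0.047] dist rows 1.714074374135742 6.27938483282947
0.25 -0.07 0.15 50 [0.351635 0.303655 0.15    ] [[202.0, 91.0], [120.0, 62.0], [276.0, 60.0], [259.0, -148.0]] [0.32245423 0.37491595 0.31020168]
mot [-0.192  1.756  0.212] [0.017 9.992 0.048] dist rows 1.707035633561597 6.97769885718431
0.25 0.07 0.2 45 [0.481065 0.356995 0.2     ] [[311.0, 101.0], [242.0, 75.0], [388.0, 77.0], [259.0, -148.0]] [0.45731659 0.41507606 0.3663034 ]
mot [-0.181 -1.74  -1.048] [0.019 8.992 0.047] dist rows 1.9558093914216195 6.27938483282947
0.28 -0.06 0.15 55 [0.34945 0.3352  0.15   ] [[214.0, 95.0], [139.0, 67.0], [283.0, 65.0], [259.0, -148.0]] [0.3150602  0.419099   0.30288073]
mot [-0.941  1.504  0.211] [ 0.015 10.992  0.049] dist rows 1.714074374135742 7.676014594900128
```

Emit:
move_arm(motion=[0,0.2,0,0,1.2,0,1,0,0.5,0,0,2.5,0,1,-0.1,0.8,0.1,0,3.8,0,1,-0.1,1.1,0.1,0,5,0,1,-0.1,1.4,0.15,0,6.3,0,1,-0.15,1.6,0.2,0,7.6,0,1,-0.2,1.75,0.2,0,8.9,0,1,-0.2,1.75,0.2,0,10,0,1,-0.2,1.75,0.2,0,10,0,1,-0.2,1.75,0.2,0,10,0,1,-0.2,1.75,0.2,0,10,0,1])

```text
time_s: 6.85
tcp_pos: [0.3522, 0.3034, 0.1509]
ee_rot: [[0.248, -0.924, 0.291], [-0.594, -0.382, -0.707], [0.765, 0.003, -0.644]]
wrist_force: [0.8, -1.1, -1.1]
gripper_width: 0.286
```

```bash
python3 - <<'E'
from h import *
P=imaging.camera_params("wrist"); np.save("w5.npy",P,allow_pickle=True)
s=r.sense();print(s["time_s"],s["tcp_pos"],s["ee_rot"][:,0],s["wrist_force"],s["joint_velocities"].round(1),s["joints"])
im=imaging.capture("wrist");cv2.imwrite("pics/w5.png",im)
cv2.imwrite("pics/w5b.png",cv2.resize(im[0:200,80:340],None,fx=3,fy=3,interpolation=cv2.INTER_CUBIC))
E
```

```text
6.85 [0.35215708 0.30339576 0.15091612] [ 0.24822628 -0.59447236  0.76484399] [ 0.80149422 -1.11461124 -1.06355805] [-0.3 -1.3  0.2  0.2 -0.2 -0.1] [ 77.3853656   28.45420255 -27.36337361  26.47038456 -79.58355799
 -70.69038547]
```

View pics/w5b.png

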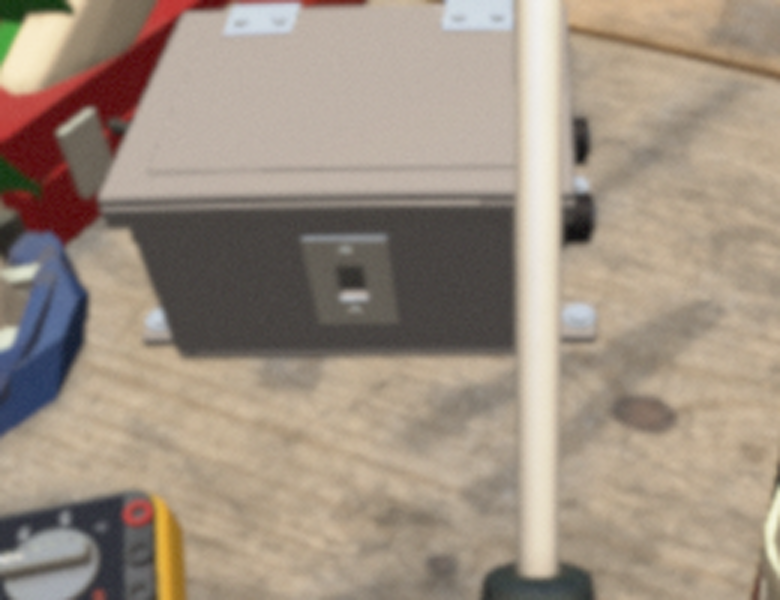

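```bash
python3 - <<'E'
from h import *
P=np.load("w5.npy",allow_pickle=True).item()
g=lambda u,z: onz(P,np.array(u)/3+[80,0],z)
sl=g((351,284),.044);print("slot",sl)
a=lambda u,v,z:(lambda d:print(d.round(4),np.degrees(np.arctan2(d[1],d[0]))))(g(u,z)-g(v,z))
print("base L",g((183,355),0))
a((183,355),(515,351),0)   # +y direction? left in picture = +y box
a((107,203),(515,203),.09)
a((133,230),(515,210),.085)
print(g((107,203),.09))
# compare with model
for yaw in (-66.6,-67.6,-68.6):
    c,s=np.cos(np.radians(yaw)),np.sin(np.radians(yaw));ux=np.array([c,s,0]);uy=np.array([-s,c,0])
    o=sl+.07*ux;o[2]=0
    M=lambda x,y,z:o+x*ux+y*uy+np.array([0,0,z])
    print(yaw,o,((proj(P,[M(-.07,.085,0),M(-.07,-.085,0),M(-.0765,.091,.09),M(-.0765,.091,.075),M(.0735,.091,.09),M(-.0765,-.091,.09),M(.0735,-.091,.09)])-[80,0])*3).round(0).tolist())
E
python3 - <<'E'
import cv2
im=cv2.imread("pics/w5.png")
cv2.imwrite("pics/w5c.png",cv2.resize(im[70:120,165:235],None,fx=10,fy=10,interpolation=cv2.INTER_CUBIC))
E
```

```text
slot [0.51513079 0.10660672 0.044     ]
base L [0.59502805 0.13404448 0.        ]
[0.1394 0.0587 0.    ] 22.83445751822898
[0.1445 0.0552 0.    ] 20.893537712943157
[0.129  0.0628 0.    ] 25.96894538994293
[0.59260647 0.14473978 0.09      ]
-66.6 [0.54293114 0.0423639  0.        ] [[179.0, 365.0], [555.0, 358.0], [93.0, 207.0], [106.0, 239.0], [176.0, 15.0], [576.0, 195.0], [562.0, 5.0]]
-67.6 [0.54180571 0.0418885  0.        ] [[179.0, 363.0], [555.0, 361.0], [94.0, 205.0], [107.0, 237.0], [182.0, 14.0], [576.0, 198.0], [568.0, 6.0]]
-68.6 [0.54067216 0.04143282 0.        ] [[180.0, 361.0], [555.0, 363.0], [95.0, 202.0], [108.0, 234.0], [188.0, 12.0], [576.0, 200.0], [573.0, 8.0]]
```

View pics/w5c.png

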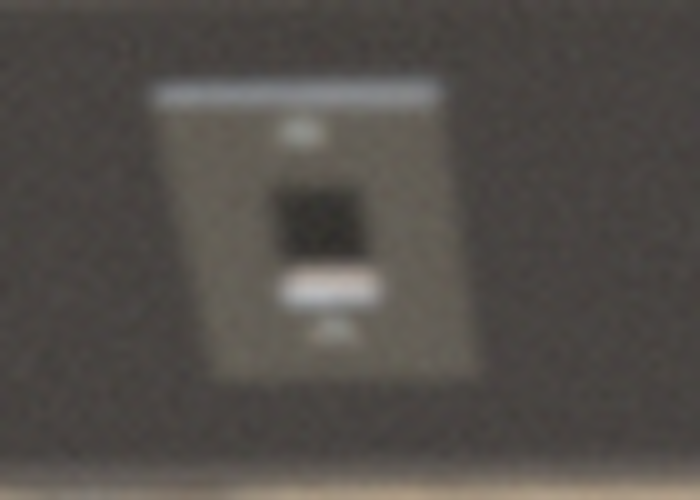

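```bash
python3 - <<'E'
import cv2
im=cv2.imread("pics/w5.png")
cv2.imwrite("pics/w5d.png",cv2.resize(im[55:135,105:185],None,fx=7.5,fy=7.5,interpolation=cv2.INTER_CUBIC))
cv2.imwrite("pics/w5e.png",cv2.resize(im[55:135,220:300],None,fx=7.5,fy=7.5,interpolation=cv2.INTER_CUBIC))
E
```

```text
(no output)
```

View pics/w5d.png

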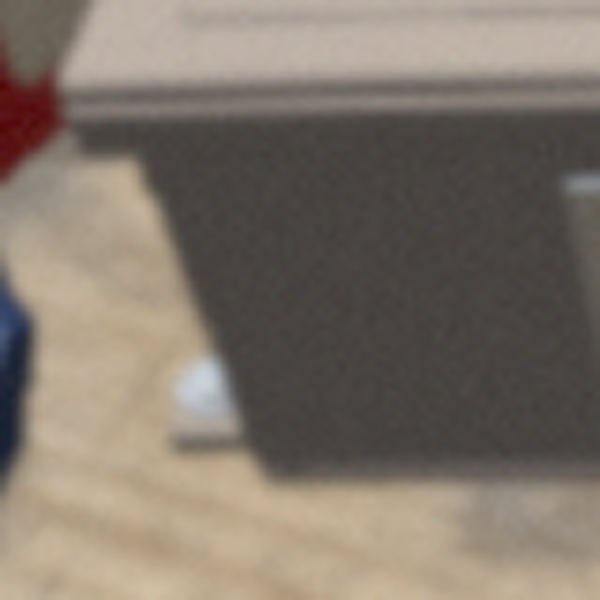

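View pics/w5e.png

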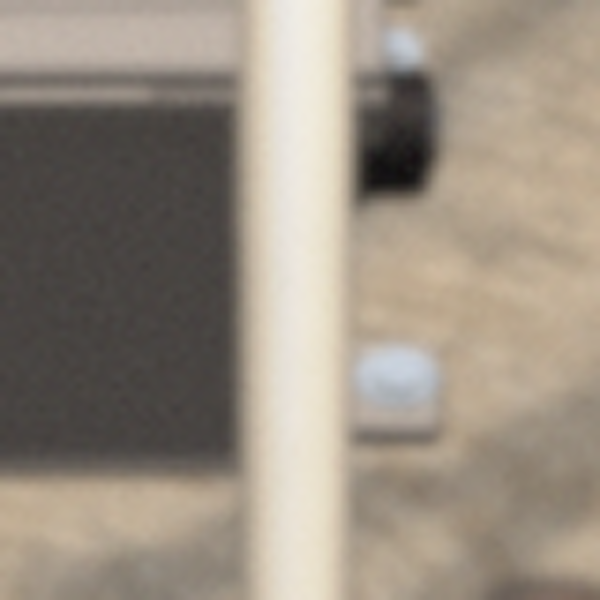

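```bash
cat > fit.py <<'E'
from h import *
P=np.load("w5.npy",allow_pickle=True).item();T=imaging.camera_params("top");S=imaging.camera_params("scene")
ct=np.array([(360,155),(578,62),(683,325),(462,415)])/5.5+[130,115]
cs=np.array([(308,105),(553,122),(533,297),(258,283)])/5.5+[160,120]
cov=np.array([(-.0765,.091,.09),(.0735,.091,.09),(.0735,-.091,.09),(-.0765,-.091,.09)])
Wm=np.array([(-.07,.085,0),(-.0715,0,.044),(-.0765,.091,.09),(-.0765,-.091,.09)])
Wp=np.array([(141,118.3),(197.6,94.7),(113.5,67),(271.4,65.5)])
def M(q,X):
    c,s=np.cos(q[2]),np.sin(q[2]); return X@np.array([[c,s,0],[-s,c,0],[0,0,1]])+[q[0],q[1],0]
def res(q,use):
    o=[]
    if 't' in use:o.append(proj(T,M(q,cov))-ct)
    if 's' in use:o.append(proj(S,M(q,cov))-cs)
    if 'w' in use:
        Q=dict(P);Tm=P["world_from_camera"].copy();Tm[:3,3]+=q[3:6];Q["world_from_camera"]=Tm
        o.append(proj(Q,M(q,Wm))-Wp); o.append([q[3:5]/.002,[q[5]/.002,0]])
    return np.concatenate([np.array(x).ravel() for x in o])
for use in ('t','s','w','ts','tsw'):
    f=least_squares(res,[.54,.04,np.radians(-67.6),0,0,0],args=(use,))
    q=f.x;print(use,q[:2].round(4),np.degrees(q[2]).round(2),q[3:].round(4),f.fun.round(1), "slot",M(q,Wm)[1].round(4))
E
python3 fit.py
```

```text
t [0.5388 0.0356] -68.05 [0. 0. 0.] [-1.1 -0.8  0.2 -0.1  1.2  0.2 -0.3  0.7] slot [0.512  0.1019 0.044 ]
s [0.5379 0.0334] -67.05 [0. 0. 0.] [-0.1  0.6  0.3 -0.3  0.5 -0.1 -0.7 -0.3] slot [0.51   0.0992 0.044 ]
w [0.5422 0.0377] -68.53 [0.     0.     0.0015] [-0.   0.7 -0.1 -0.4 -0.4 -0.6  0.5  0.2  0.   0.   0.7  0. ] slot [0.516  0.1042 0.044 ]
ts [0.5387 0.0346] -67.57 [0. 0. 0.] [-1.  -0.6  0.2 -0.2  1.7 -0.   0.2  0.8 -0.   0.3  0.4 -0.4 -0.  -0.3
 -1.2 -0.7] slot [0.5115 0.1007 0.044 ]
tsw [0.5401 0.0355] -68.13 [-0.0025 -0.0019  0.0017] [-1.1 -1.2  0.3 -0.5  1.2 -0.1 -0.3  0.2  0.3 -0.   0.5 -0.5 -0.4 -0.5
 -1.4 -1.2  0.1  0.8  0.1 -0.6 -0.1 -0.4  0.7 -0.3 -1.2 -0.9  0.8  0. ] slot [0.5135 0.1019 0.044 ]
```

```bash
python3 - <<'E'
from h import *
mot([.4207,.339,.12],Rdown(-68))
mot([.430,.316,.0385],Rdown(-68))
mot([.4394,.2927,.0385],Rdown(-68))
E
```

```text
mot [-0.704 -1.923  0.372] [-0.019 -9.973  0.098] dist rows 1.996512800403957 6.965049547897091
mot [-1.862 -1.922  2.159] [-0.019 -9.973  0.098] dist rows 3.298410035803016 6.965049547897091
mot [-1.457 -1.917  2.64 ] [-0.019 -9.973  0.098] dist rows 3.427024350547455 6.965049547897091
```

Emit:
move_arm(motion=[-0.1,-0.3,0,0,-1.2,0,1,-0.2,-0.6,0.1,0,-2.4,0,1,-0.3,-0.9,0.15,0,-3.7,0,1,-0.4,-1.2,0.2,0,-5,0.05,1,-0.5,-1.5,0.3,0,-6.3,0.05,1,-0.6,-1.7,0.35,0,-7.6,0.1,1,-0.7,-1.92,0.37,0,-8.9,0.1,1,-0.7,-1.92,0.37,0,-9.97,0.1,1,-1,-1.92,0.8,0,-9.97,0.1,1,-1.4,-1.92,1.4,0,-9.97,0.1,1,-1.86,-1.92,2.16,-0.02,-9.97,0.1,1,-1.7,-1.92,2.4,-0.02,-9.97,0.1,1,-1.46,-1.92,2.64,-0.02,-9.97,0.1,1,-1.46,-1.92,2.64,-0.02,-9.97,0.1,1,-1.46,-1.92,2.64,-0.02,-9.97,0.1,1,-1.46,-1.92,2.64,-0.02,-9.97,0.1,1])

```text
time_s: 8.23
tcp_pos: [0.4407, 0.2938, 0.0407]
ee_rot: [[0.374, -0.927, 0.003], [-0.927, -0.374, 0.003], [-0.002, -0.004, -1.0]]
wrist_force: [-0.5, 0.7, 0.4]
gripper_width: 0.287
```

```bash
python3 - <<'E'
from h import *
s=r.sense();print(s["time_s"],s["tcp_pos"],s["ee_rot"].round(4),s["wrist_force"])
a=crop("top","pics/t6.png",140,270,110,210,6);b=crop("scene","pics/s6.png",150,280,110,210,6);cv2.imwrite("pics/t6f.png",a);cv2.imwrite("pics/s6f.png",b)
P=imaging.camera_params("wrist");np.save("w6.npy",P,allow_pickle=True);cv2.imwrite("pics/w6.png",imaging.capture("wrist"))
tip=s["tcp_pos"]+s["ee_rot"]@[.1785,0,-.0055];print(tip)
for n,x,y in(("top",140,110),("scene",150,110)):
    Q=imaging.camera_params(n);print(n,(proj(Q,[tip,[.5156,.1041,.044]])-[x,y])*6)
E
```

```text
8.2333 [0.44072312 0.29380974 0.04068047] [[ 0.3743 -0.9273  0.0033]
 [-0.9273 -0.3743  0.0034]
 [-0.0019 -0.0044 -1.    ]] [-0.5137417   0.65154979  0.44434303]
[0.5075121  0.12826511 0.04584827]
top [[355.80948414 361.57710206]
 [398.28007164 348.28849112]]
scene [[333.82802729 324.80472669]
 [380.21269568 332.15042696]]
```

View pics/t6.png

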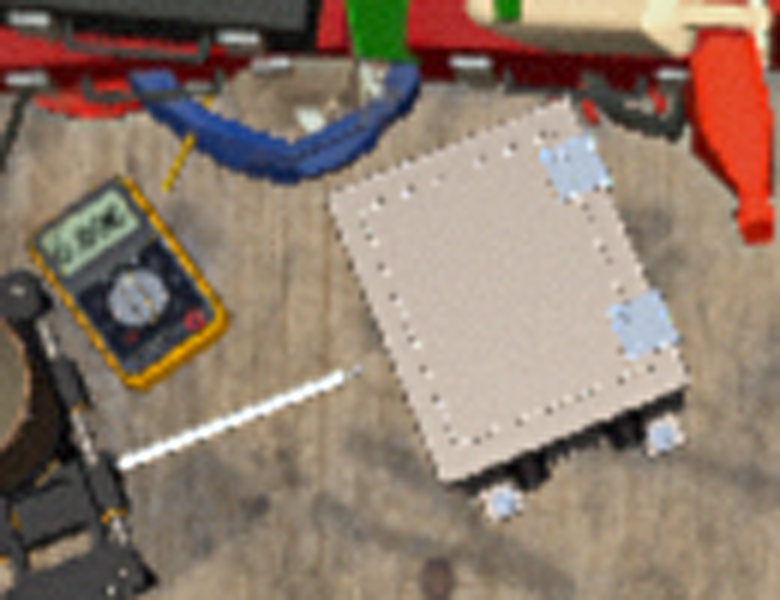

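View pics/s6.png

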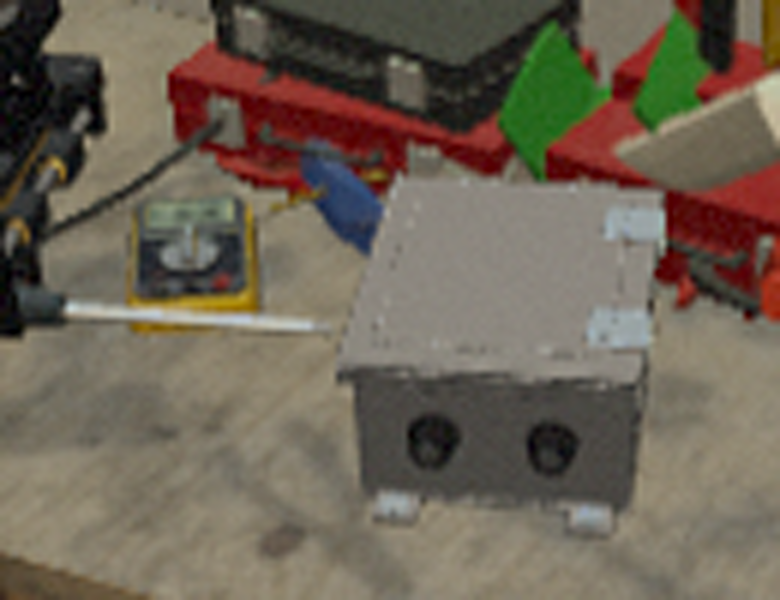

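View pics/w6.png

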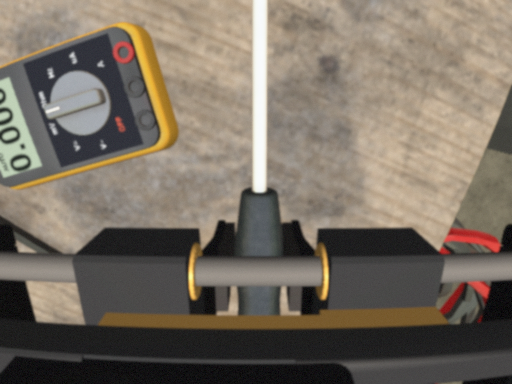

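```bash
python3 - <<'E'
from h import *
s=r.sense();tip=s["tcp_pos"]+s["ee_rot"]@[.1785,0,-.0055]
c,sn=np.cos(np.radians(-68)),np.sin(np.radians(-68));ux=np.array([c,sn,0]);uy=np.array([-sn,c,0])
sl=np.array([.5156,.1041,0])
L=[tip]+[sl+ (x+.0715)*ux+y*uy+[0,0,.09] for x,y in [(-.0765,.091),(-.0765,-.091),(.0735,.091),(.0735,-.091)]]
for n,x,y,o in(("top",140,110,[(358,371),(332,195),(447,482),(568,95),(690,380)]),("scene",150,110,[(330,328),(400,180),(343,374),(664,195),(645,382)])):
    Q=imaging.camera_params(n);p=(proj(Q,L)-[x,y])*6; d=(np.array(o)-p); print(n,d.round(1).tolist(),d[1:].mean(0))
    # px to mm along ux,uy
    b=sl+[0,0,.044]; J=(proj(Q,[b+.001*ux,b+.001*uy])-proj(Q,b))*6; print("per mm",J.round(2).tolist())
E
```

```text
top [[2.0, 7.8], [10.0, 6.7], [8.7, 1.7], [0.3, 4.3], [1.4, 0.6]] [5.09559677 3.32931725]
per mm [[1.61, -0.65], [-0.62, -1.56]]
scene [[-3.2, 1.1], [4.1, 8.2], [11.1, 15.9], [-0.3, 8.2], [7.6, 4.7]] [5.63344907 9.2376031 ]
per mm [[1.84, 0.11], [0.33, -1.05]]
```

Emit:
move_arm(motion=[0,0.025,0.05,0,0,0,1,0,0.025,0.05,0,0,0,1,0,0.025,0.05,0,0,0,1])

```text
time_s: 8.63
tcp_pos: [0.4387, 0.2936, 0.0375]
ee_rot: [[0.376, -0.927, 0.002], [-0.927, -0.376, 0.002], [-0.001, -0.002, -1.0]]
wrist_force: [0.6, 0.1, -0.9]
gripper_width: 0.286
```

```bash
cat >> h.py <<'E'
def st():
    s=r.sense();tip=s["tcp_pos"]+s["ee_rot"]@[.1785,0,-.0055]
    a=np.radians(-68);ux=np.array([np.cos(a),np.sin(a)]);uy=np.array([-ux[1],ux[0]]);d=tip[:2]-[.5156,.1041]
    f=s["wrist_force"];print("t",s["time_s"],"tip in slot frame mm",(1e3*np.array([d@ux,d@uy,tip[2]-.044])).round(1),"F ux,uy,z",np.round([f[:2]@ux,f[:2]@uy,f[2]],1),"x",s["ee_rot"][:,0].round(4),"z",s["ee_rot"][:,2].round(4),"tcp",s["tcp_pos"].round(4),"M",s["moment"].round(2))
E
python3 -c "from h import *;st()"
```

```text
t 8.6333 tip in slot frame mm [-26.   -0.1  -1.1] F ux,uy,z [ 0.2  0.6 -0.9] x [ 3.757e-01 -9.267e-01 -8.000e-04] z [ 0.0016  0.0016 -1.    ] tcp [0.4387 0.2936 0.0375] M [0.02 0.01 0.  ]
```

Emit:
move_arm(motion=[0.1,-0.01,-0.02,0,0,0,1,0.2,-0.01,-0.02,0,0,0,1,0.3,-0.01,-0.02,0,0,0,1,0.4,-0.01,-0.02,0,0,0,1,0.5,-0.01,-0.02,0,0,0,1,0.6,-0.01,-0.02,0,0,0,1,0.7,-0.01,-0.02,0,0,0,1,0.8,-0.01,-0.02,0,0,0,1,0.9,-0.01,-0.02,0,0,0,1,0.9,-0.01,-0.02,0,0,0,1])

```text
time_s: 9.47
tcp_pos: [0.4527, 0.2596, 0.0383]
ee_rot: [[0.375, -0.927, 0.001], [-0.927, -0.375, 0.001], [-0.001, -0.002, -1.0]]
wrist_force: [-0.2, -0.2, -0.9]
gripper_width: 0.283
```

```bash
python3 -c "
from h import *
st()
a=crop('top','pics/t7.png',140,270,110,210,6);b=crop('scene','pics/s7.png',150,280,110,210,6)"
```

```text
t 9.4667 tip in slot frame mm [10.7 -0.  -0.3] F ux,uy,z [ 0.1 -0.2 -0.9] x [ 3.749e-01 -9.271e-01 -7.000e-04] z [ 0.0014  0.0013 -1.    ] tcp [0.4527 0.2596 0.0383] M [-0.    0.04  0.  ]
```

View pics/t7.png

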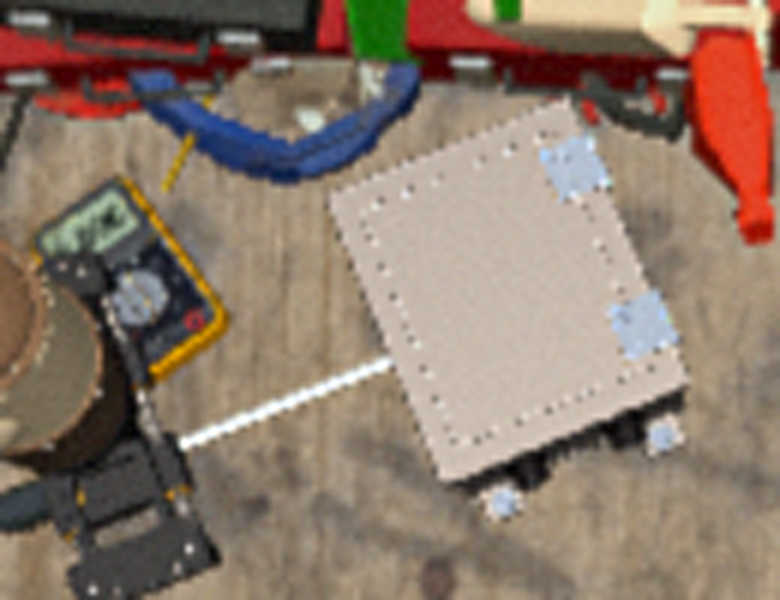

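Emit:
move_arm(motion=[0.1,0,0,0,0,0,1,0.2,0,0,0,0,0,1,0.3,0,0,0,0,0,1,0.4,0,0,0,0,0,1,0.5,0,0,0,0,0,1,0.6,0,0,0,0,0,1,0.6,0,0,0,0,0,1])

```text
time_s: 10.15
tcp_pos: [0.4618, 0.2372, 0.0383]
ee_rot: [[0.374, -0.927, 0.001], [-0.927, -0.374, 0.001], [-0.001, -0.002, -1.0]]
wrist_force: [-0.2, 0.5, -1.0]
gripper_width: 0.284
```

```bash
python3 -c "
from h import *
st()"
```

```text
t 10.15 tip in slot frame mm [34.9 -0.1 -0.4] F ux,uy,z [-0.5 -0.  -1. ] x [ 3.745e-01 -9.272e-01 -7.000e-04] z [ 0.0014  0.0014 -1.    ] tcp [0.4618 0.2372 0.0383] M [ 0.06 -0.03 -0.  ]
```

Emit:
move_arm(motion=[0.08,0,0,0,0,0,1,0.16,0,0,0,0,0,1,0.24,0,0,0,0,0,1,0.32,0,0,0,0,0,1,0.4,0,0,0,0,0,1,0.48,0,0,0,0,0,1,0.54,0,0,0,0,0,1,0.54,0,0,0,0,0,1])

```text
time_s: 10.82
tcp_pos: [0.4704, 0.2185, 0.0385]
ee_rot: [[0.374, -0.927, 0.003], [-0.927, -0.374, 0.004], [-0.003, -0.004, -1.0]]
wrist_force: [-3.2, 7.3, -1.2]
gripper_width: 0.282
```

```bash
python3 -c "
from h import *
st()
a=crop('top','pics/t8.png',140,270,110,210,6);b=crop('scene','pics/s8.png',150,280,110,210,6)"
```

```text
t 10.8167 tip in slot frame mm [55.5  0.8 -0.5] F ux,uy,z [-8.  -0.3 -1.2] x [ 0.3741 -0.9274 -0.0029] z [ 0.0031  0.0044 -1.    ] tcp [0.4704 0.2185 0.0385] M [ 1.92  0.89 -0.07]
```

View pics/s8.png

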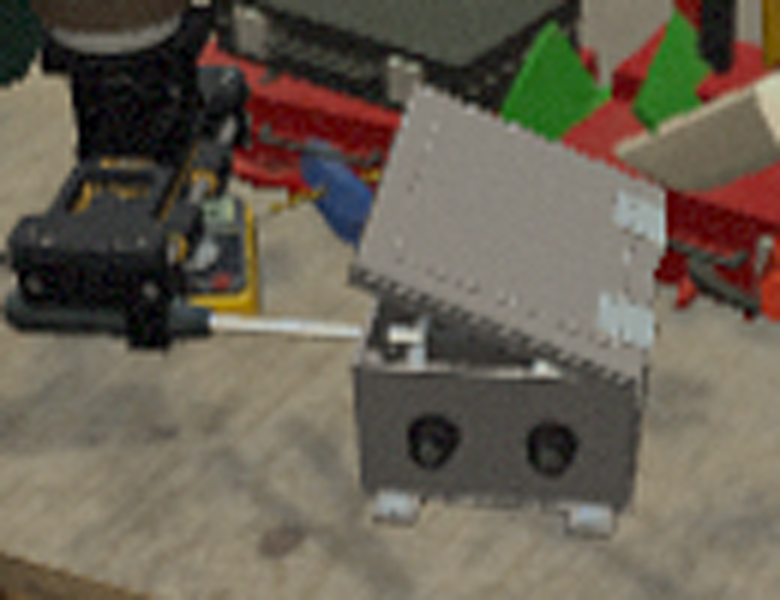

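Emit:
move_arm(motion=[-0.1,0,0,0,0,0,1,-0.3,0,0,0,0,0,1,-0.5,0,0,0,0,0,1,-0.7,0,0,0,0,0,1,-0.95,0,0,0,0,0,1,-1.2,0,0,0,0,0,1,-1.45,0,0,0,0,0,1,-1.7,0,0,0,0,0,1,-1.95,0,0,0,0,0,1,-2.2,0,0,0,0,0,1,-2.3,0.1,-0.3,0,0,0,1,-2.3,0.4,-0.6,0,0,0,1,-2.3,0.7,-0.9,0,0,0,1,-2.3,1,-1.2,0,0,0,1,-2.3,1.25,-1.5,0,0,0,1,-2.3,1.25,-1.62,0,0,0,1,-2.3,1.25,-1.62,0,0,0,1,-2.3,1.25,-1.62,0,0,0,1])

```text
time_s: 12.42
tcp_pos: [0.3898, 0.2858, 0.1035]
ee_rot: [[0.375, -0.927, 0.004], [-0.927, -0.374, 0.005], [-0.004, -0.006, -1.0]]
wrist_force: [-0.4, -0.1, -1.2]
gripper_width: 0.285
```

```bash
python3 -c "
from h import *
st()
a=crop('top','pics/t9.png',140,270,110,210,6);b=crop('scene','pics/s9.png',150,280,110,210,6)
s=r.sense();tip=s['tcp_pos']+s['ee_rot']@[.1785,0,-.0055]
Q=imaging.camera_params('scene');print((proj(Q,[tip])-[150,110])*6)
Q=imaging.camera_params('top');print((proj(Q,[tip])-[140,110])*6)
cv2.imwrite('pics/w9.png',imaging.capture('wrist'))
"
```

```text
t 12.4167 tip in slot frame mm [-37.1 -48.7  64.4] F ux,uy,z [-0.1 -0.4 -1.2] x [ 0.3745 -0.9272 -0.0036] z [ 0.0039  0.0054 -1.    ] tcp [0.3898 0.2858 0.1035] M [ 0.05 -0.03 -0.03]
[[283.7032929  277.54653637]]
[[353.83509048 426.94554226]]
```

View pics/s9.png

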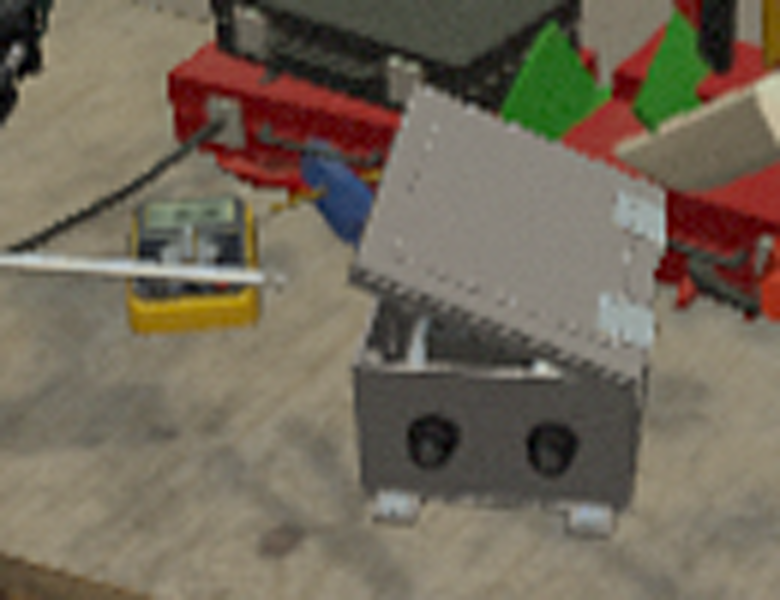

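View pics/t9.png

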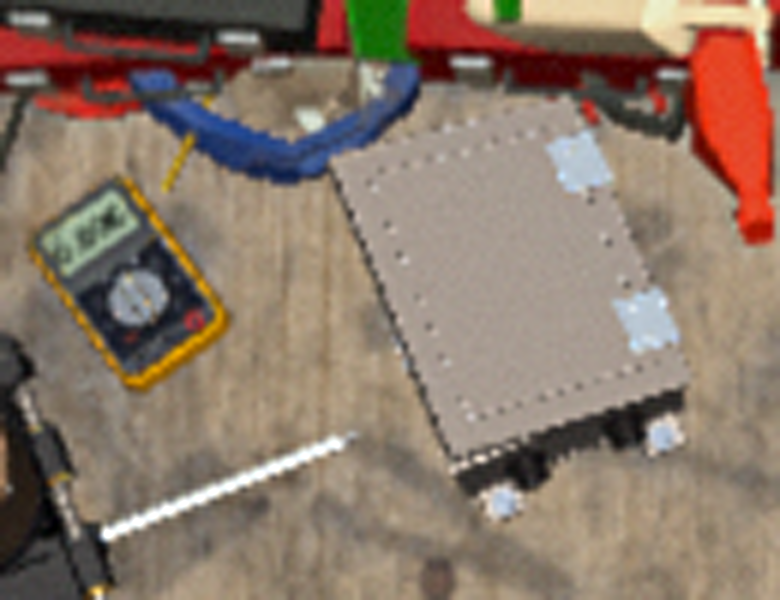

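View pics/w9.png

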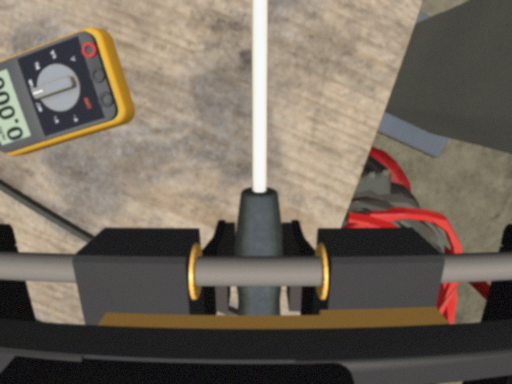

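Emit:
move_arm(motion=[0.3,0,0,0,0,0,1,0.6,0,0,0,0,0,1,0.9,0,0,0,0,0,1,1.2,0,0,0,0,0,1,1.45,0,0,0,0,0,1,1.58,0,0,0,0,0,1,1.6,0,-0.2,0,0,0,1,1.6,0,-0.35,0,0,0,1,1.61,0,-0.54,0,0,0,1,1.7,0,-0.73,0,0,0,1,1.82,0,-0.92,0,0,0,1,1.93,0,-1.1,0,0,0,1,1.93,0,-1.1,0,0,0,1])

```text
time_s: 13.65
tcp_pos: [0.4191, 0.2134, 0.1482]
ee_rot: [[0.374, -0.928, 0.005], [-0.928, -0.374, 0.005], [-0.003, -0.006, -1.0]]
wrist_force: [-0.9, -0.1, -0.9]
gripper_width: 0.282
```

```bash
python3 -c "
from h import *
st()
b=crop('scene','pics/s10.png',150,280,110,210,6)
s=r.sense();tip=s['tcp_pos']+s['ee_rot']@[.1785,0,-.0055]
Q=imaging.camera_params('scene');print((proj(Q,[tip])-[150,110])*6)
"
```

```text
t 13.65 tip in slot frame mm [ 41.1 -48.8 109.1] F ux,uy,z [-0.3 -0.9 -0.9] x [ 0.3738 -0.9275 -0.0032] z [ 0.0047  0.0054 -1.    ] tcp [0.4191 0.2134 0.1482] M [ 0.05  0.07 -0.03]
[[433.21444301 209.62074837]]
```

View pics/s10.png

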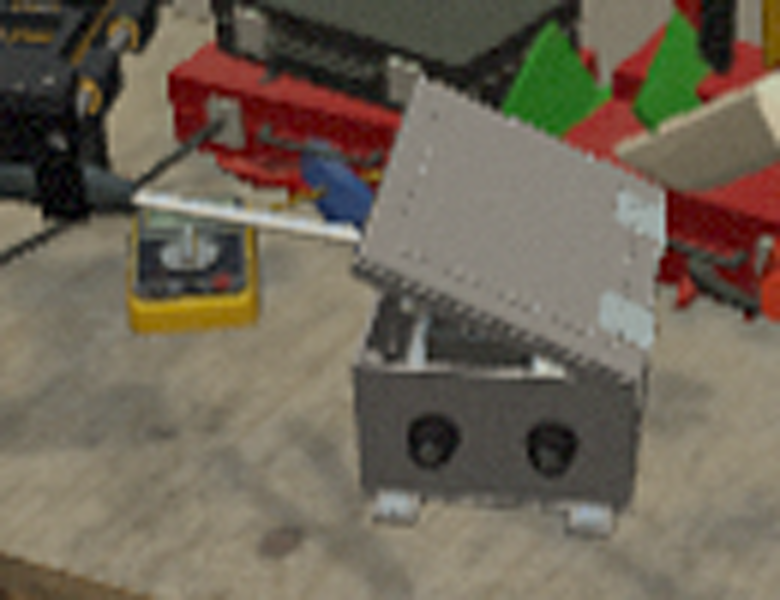

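Emit:
move_arm(motion=[0,0,0.2,0,0,0,1,0,0,0.4,0,0,0,1,-0.2,0,0.4,0,0,0,1,-0.5,0,0.4,0,0,0,1,-0.8,0,0.4,0,0,0,1,-1.1,0,0.4,0,0,0,1,-1.4,0,0.4,0,0,0,1,-1.7,0,0.4,0,0,0,1,-2,0,0.4,0,0,0,1,-2,0,0.2,0,0,0,1,-2,0,0.2,0,0,0,1])

```text
time_s: 14.62
tcp_pos: [0.3891, 0.2892, 0.1409]
ee_rot: [[0.375, -0.927, 0.006], [-0.927, -0.375, 0.007], [-0.004, -0.008, -1.0]]
wrist_force: [-0.1, 0.8, -0.6]
gripper_width: 0.286
```

```bash
python3 -c "
from h import *
st()
b=crop('scene','pics/s11.png',130,260,110,210,6)
s=r.sense();tip=s['tcp_pos']+s['ee_rot']@[.1785,0,-.0055]
Q=imaging.camera_params('scene');print((proj(Q,[tip,s['tcp_pos']+s['ee_rot']@[.029,0,-.0085]])-[130,110])*6)
cv2.imwrite('pics/w11.png',imaging.capture('wrist'))
"
```

```text
t 14.6167 tip in slot frame mm [-40.4 -47.9 101.7] F ux,uy,z [-0.8  0.2 -0.6] x [ 0.3754 -0.9269 -0.004 ] z [ 0.0055  0.0065 -1.    ] tcp [0.3891 0.2892 0.1409] M [ 0.05 -0.05 -0.  ]
[[391.13736228 211.84115898]
 [ 93.83043487 188.63184755]]
```

View pics/s11.png

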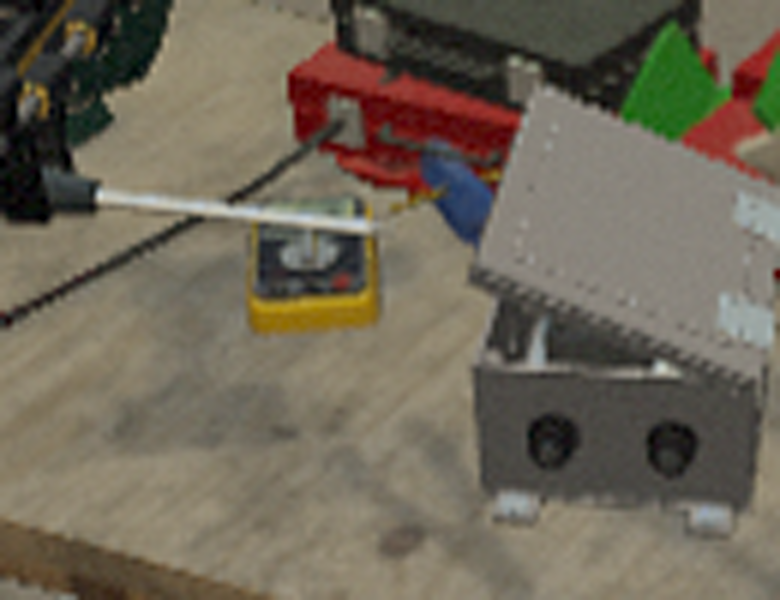

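View pics/w11.png

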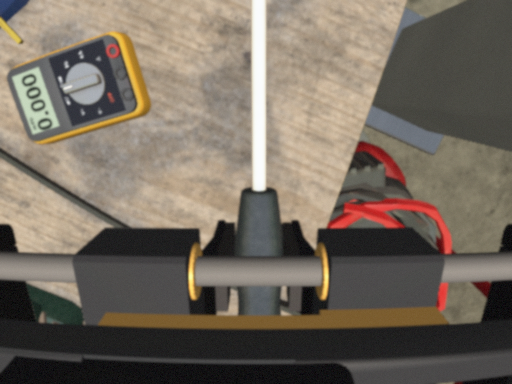

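```bash
python3 - <<'E'
from h import *
Rt=Rdown(-20.6)@Ro.from_euler('y',3,degrees=True).as_matrix()
mot([.460,-.258,.19],Rt)
mot([.467,-.260,.10],Rt)
E
```

```text
mot [13.317  3.441 -1.318] [ 0.166  0.576 -9.492] dist rows 13.254415747693944 6.641555378437061
mot [13.437  3.311  0.932] [ 0.166  0.576 -9.492] dist rows 13.305016757368518 6.641555378437061
```

Emit:
move_arm(motion=[0,0,-0.6,0,0,0,1,0,0,-1.2,0,0,0,1,0.5,0.1,-1.6,0,0,-0.3,1,1.3,0.3,-1.6,0,0,-0.9,1,2.1,0.5,-1.6,0,0.1,-1.5,1,3,0.8,-1.6,0,0.1,-2.2,1,3.9,1,-1.6,0.1,0.2,-2.8,1,4.8,1.2,-1.6,0.1,0.2,-3.5,1,5.7,1.5,-1.6,0.1,0.2,-4.1,1,6.6,1.7,-1.6,0.1,0.3,-4.8,1,7.5,1.9,-1.6,0.1,0.3,-5.4,1,8.4,2.2,-1.5,0.1,0.4,-6.1,1,9.3,2.4,-1.5,0.1,0.4,-6.7,1,10.2,2.6,-1.5,0.1,0.4,-7.4,1,11.1,2.9,-1.4,0.1,0.5,-8,1,12,3.1,-1.3,0.15,0.5,-8.6,1,12.8,3.3,-1,0.17,0.55,-9.2,1,13.3,3.4,-0.5,0.17,0.58,-9.49,1,13.44,3.31,0.3,0.17,0.58,-9.49,1,13.44,3.31,0.8,0.17,0.58,-9.49,1])

```text
time_s: 16.38
tcp_pos: [0.466, -0.262, 0.1028]
ee_rot: [[0.933, -0.356, 0.048], [-0.356, -0.934, -0.018], [0.051, -0.0, -0.999]]
wrist_force: [-0.1, 0.7, -1.6]
gripper_width: 0.282
```

Emit:
move_arm(motion=[0,0,0,0,0,0,1,0,0,0,0,0,0,1])

```text
time_s: 16.55
tcp_pos: [0.4646, -0.2625, 0.1016]
ee_rot: [[0.933, -0.358, 0.044], [-0.357, -0.934, -0.017], [0.047, 0.0, -0.999]]
wrist_force: [0.3, 0.4, -0.8]
gripper_width: 0.283
```

```bash
python3 -c "
from h import *
st()
b=crop('scene','pics/s12.png',270,400,150,250,6)
s=r.sense();print(s['tcp_pos'],s['ee_rot'].round(3))
Q=imaging.camera_params('scene');print((proj(Q,[s['tcp_pos']+s['ee_rot']@[.1785,0,-.0055],s['tcp_pos']+s['ee_rot']@[.029,0,-.0085]])-[270,150])*6)
mot([.467,-.260,.03],s['ee_rot']);mot([.467,-.260,.0055],s['ee_rot'])
"
```

```text
t 16.55 tip in slot frame mm [442.1 -54.3  71.5] F ux,uy,z [-0.3  0.4 -0.8] x [ 0.9329 -0.3572  0.047 ] z [ 0.0437 -0.0172 -0.9989] tcp [ 0.4646 -0.2625  0.1016] M [0.02 0.08 0.04]
[ 0.46596418 -0.26254968  0.10318873] [[ 0.933 -0.357  0.047]
 [-0.356 -0.934 -0.018]
 [ 0.051  0.    -0.999]]
[[542.69959702  83.30848159]
 [345.26757381 215.6393223 ]]
mot [-0.091 -0.069  1.827] [0. 0. 0.] dist rows 1.7563657180830972 0.0
mot [-0.123 -0.069  2.439] [0. 0. 0.] dist rows 2.343584759723395 0.0
```

View pics/s12.png

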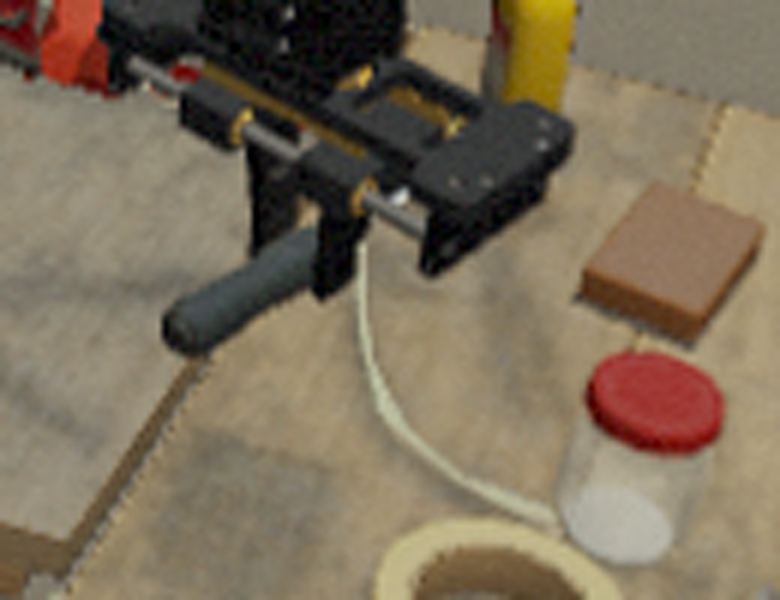

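Emit:
move_arm(motion=[-0.05,-0.05,0.5,0,0,0,1,-0.1,-0.07,1,0,0,0,1,-0.1,-0.07,1.5,0,0,0,1,-0.12,-0.07,1.9,0,0,0,1,-0.12,-0.07,2.15,0,0,0,1,-0.12,-0.07,2.25,0,0,0,1,-0.12,-0.07,2.33,0,0,0,1,-0.12,-0.07,2.33,0,0,0,1])

```text
time_s: 17.27
tcp_pos: [0.4677, -0.26, 0.0106]
ee_rot: [[0.933, -0.356, 0.049], [-0.356, -0.934, -0.019], [0.052, 0.0, -0.999]]
wrist_force: [0.6, 1.1, -1.1]
gripper_width: 0.287
```

```bash
python3 -c "
from h import *
st()
b=crop('scene','pics/s13.png',270,400,150,250,6)
"
```

```text
t 17.2667 tip in slot frame mm [440.8 -50.4 -18.5] F ux,uy,z [-0.8  0.9 -1.1] x [ 0.9331 -0.3557  0.0524] z [ 0.049  -0.0188 -0.9986] tcp [ 0.4677 -0.26    0.0106] M [-0.    0.09 -0.03]
```

View pics/s13.png

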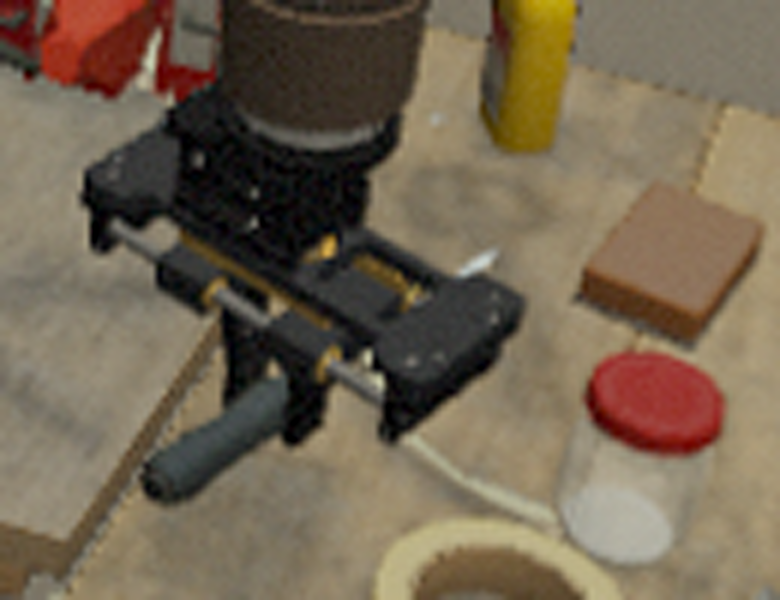

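Emit:
move_arm(motion=[0,0,0.06,0,0,0,1,0,0,0.12,0,0,0,1,0,0,0.14,0,0,0,1,0,0,0.14,0,0,0,1])

```text
time_s: 17.65
tcp_pos: [0.4682, -0.2603, 0.0054]
ee_rot: [[0.933, -0.356, 0.05], [-0.356, -0.934, -0.019], [0.053, 0.0, -0.999]]
wrist_force: [-0.5, 0.8, 0.4]
gripper_width: 0.287
```

Contact starts (Fz rose ~1.5 N). Open the gripper, then rise.

Emit:
move_arm(motion=[0,0,0.01,0,0,0,0.3,0,0,0.01,0,0,0,0.2,0,0,0.01,0,0,0,0,0,0,0.01,0,0,0,-0.5,0,0,0.01,0,0,0,-1,0,0,0,0,0,0,-1,0,0,0,0,0,0,-1,0,0,0,0,0,0,-1,0,0,0,0,0,0,-1,0,0,0,0,0,0,-1,0,0,0,0,0,0,-1,0,0,-0.5,0,0,0,-1,0,0,-1,0,0,0,-1,0,0,-2,0,0,0,-1,0,0,-3,0,0,0,-1,0,0,-4,0,0,0,-1,0,0,-5,0,0,0,-1])

```text
time_s: 19.07
tcp_pos: [0.4576, -0.2563, 0.2071]
ee_rot: [[0.933, -0.356, 0.05], [-0.356, -0.934, -0.019], [0.053, -0.0, -0.999]]
wrist_force: [1.2, 0.8, 0.2]
gripper_width: 1.002
```

```bash
python3 -c "
from h import *
st();print(r.sense()['joints'],r.sense()['gripper_width'])
cv2.imwrite('pics/w14.png',imaging.capture('wrist'))
b=crop('top','pics/t14.png',290,390,120,220,6)
"
```

```text
t 19.0667 tip in slot frame mm [433.5 -58.3 178.1] F ux,uy,z [-0.3  1.4  0.2] x [ 0.9331 -0.3557  0.0532] z [ 0.0497 -0.0189 -0.9986] tcp [ 0.4576 -0.2563  0.2071] M [ 0.03 -0.08 -0.02]
[-11.20170527  11.42277755 -17.28537233   0.5976857  -58.2862191
  80.03480899] 1.0019658205885271
```

View pics/w14.png

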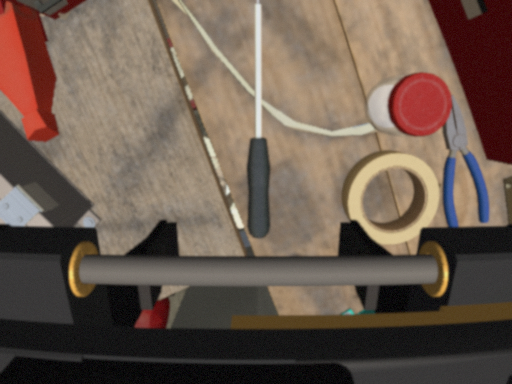

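```bash
cat >> h.py <<'E'
_a=np.radians(-68);UX=np.array([np.cos(_a),np.sin(_a),0]);UY=np.array([-UX[1],UX[0],0])
def bx(x,y,z): return np.array([.5156,.1041,0])+((x+67.5)*UX+y*UY+z*np.array([0,0,1]))/1000
def Rt(t): return Rdown(-68)@Ro.from_euler('y',t,degrees=True).as_matrix()
E
python3 - <<'E'
from h import *
mot(bx(-180,-50,220),Rt(0)); mot(bx(-180,-50,220),Rt(30));print(bx(-180,-50,220))
E
```

```text
mot [ -4.768 -10.151  -0.502] [-0.331 -0.748  9.438] dist rows 10.768168430741914 6.615378838238993
mot [ -4.768 -10.151  -0.502] [-2.785  4.906  9.103] dist rows 10.768168430741914 7.478776351111544
[0.42709757 0.18967785 0.22      ]
```

Emit:
move_arm(motion=[-0.2,-0.5,-0.1,0,0,0.4,1,-0.5,-1.2,-0.3,0,0,1,1,-0.9,-2,-0.5,0,0,1.8,1,-1.3,-2.8,-0.5,0,-0.1,2.6,1,-1.7,-3.6,-0.5,-0.1,-0.2,3.4,1,-2,-4.4,-0.5,-0.1,-0.3,4.1,1,-2.4,-5.2,-0.5,-0.2,-0.4,4.9,1,-2.8,-6,-0.5,-0.2,-0.5,5.6,1,-3.2,-6.8,-0.5,-0.2,-0.5,6.3,1,-3.5,-7.6,-0.5,-0.3,-0.6,7.1,1,-3.9,-8.4,-0.5,-0.3,-0.7,7.8,1,-4.3,-9.2,-0.5,-0.3,-0.7,8.6,1,-4.6,-9.9,-0.5,-0.33,-0.75,9.3,1,-4.77,-10.15,-0.5,-0.33,-0.75,9.44,1,-4.77,-10.15,-0.5,-0.33,-0.75,9.44,1,-4.77,-10.15,-0.5,-0.33,-0.75,9.44,1])

```text
time_s: 20.5
tcp_pos: [0.4265, 0.1899, 0.2193]
ee_rot: [[0.376, -0.927, -0.001], [-0.927, -0.376, -0.001], [0.0, 0.001, -1.0]]
wrist_force: [0.1, -0.2, 0.1]
gripper_width: 0.01
```

```bash
python3 - <<'E'
from h import *
s=r.sense();print(s["joints"],s["gripper_width"],s["tcp_pos"])
cv2.imwrite("pics/s15.png",imaging.capture("scene"))
for p,t in [((-150,-50,200),40),((-120,-50,160),70),((-110,-50,103),70),((-38,-50,103),70)]:
    print(p,t);mot(bx(*p),Rt(t))
E
```

```text
[ 4.40069913e+01  6.66636957e+00 -2.10070775e+01 -1.60757705e-02
 -6.23975370e+01 -2.19055096e+01] 0.009613319566448057 [0.42652434 0.18992198 0.21928195]
(-150, -50, 200) 40
mot [ 0.745 -0.015  0.485] [0.01  7.997 0.01 ] dist rows 0.8532574908953195 5.584766449083883
(-120, -50, 160) 70
mot [ 1.495 -0.015  1.486] [8.0000e-03 1.3997e+01 1.2000e-02] dist rows 2.021735574948106 9.774706788773726
(-110, -50, 103) 70
mot [ 1.745 -0.017  2.911] [8.0000e-03 1.3997e+01 1.2000e-02] dist rows 3.255154638224503 9.774706788773726
(-38, -50, 103) 70
mot [ 3.545 -0.016  2.911] [8.0000e-03 1.3997e+01 1.2000e-02] dist rows 4.39986716913307 9.774706788773726
```

View pics/s15.png

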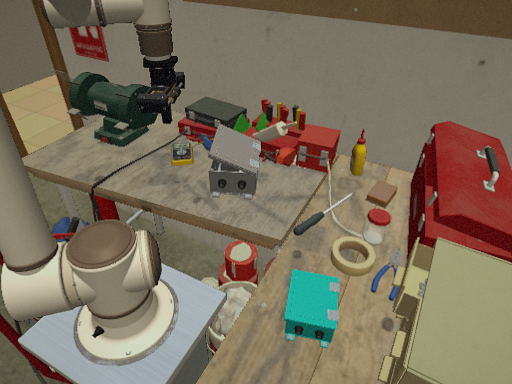

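Emit:
move_arm(motion=[0.1,0,0.1,0,1,0,1,0.2,0,0.2,0,2.2,0,1,0.3,0,0.3,0,3.5,0,1,0.4,0,0.4,0,4.8,0,1,0.5,0,0.5,0,6,0,1,0.6,0,0.6,0,7.3,0,1,0.7,0,0.7,0,8.6,0,1,0.85,0,0.85,0,9.9,0,1,1,0,1,0,11.2,0,1,1.2,0,1.2,0,12.5,0,1,1.4,0,1.4,0,13.6,0,1,1.5,0,1.5,0,14,0,1,1.5,0,1.5,0,14,0,1,1.5,0,1.5,0,14,0,1,1.5,0,1.5,0,14,0,1])

```text
time_s: 21.8
tcp_pos: [0.4494, 0.1334, 0.16]
ee_rot: [[0.128, -0.927, 0.351], [-0.319, -0.374, -0.871], [0.939, -0.0, -0.344]]
wrist_force: [0.3, 0.7, 0.3]
gripper_width: 0.008
```

```bash
cat >> h.py <<'E'
def bb():
    s=r.sense();d=s["tcp_pos"]-[.5156,.1041,0];f=s["wrist_force"];z=s["ee_rot"][:,2]
    print("t",s["time_s"],"box mm",np.round([1e3*d@UX-67.5,1e3*d@UY,1e3*d[2]],1),"tilt",np.degrees(np.arctan2(z@UX,-z[2])).round(1),"F",np.round([f@UX,f@UY,f[2]],1),"j",s["joints"].round(0))
E
python3 - <<'E'
from h import *
bb()
b=crop('scene','pics/s16.png',130,260,100,200,6)
a=crop('top','pics/t16.png',140,270,110,210,6)
for p,t in [((-110,-50,103),70),((-38,-50,103),70)]:
    print(p,t);mot(bx(*p),Rt(t))
E
```

```text
t 21.8 box mm [-119.5  -50.3  160. ] tilt 69.9 F [-0.5  0.5  0.3] j [ 61.  31. -44.  48. -80. -78.]
(-110, -50, 103) 70
mot [-1.262 -0.005  0.723] [-0.003  0.028 -0.016] dist rows 1.3953596510708548 0.022516392146373708
(-38, -50, 103) 70
mot [-0.642 -0.006  2.413] [-0.003  0.028 -0.016] dist rows 2.3954400374048697 0.022516392146373708
```

View pics/s16.png

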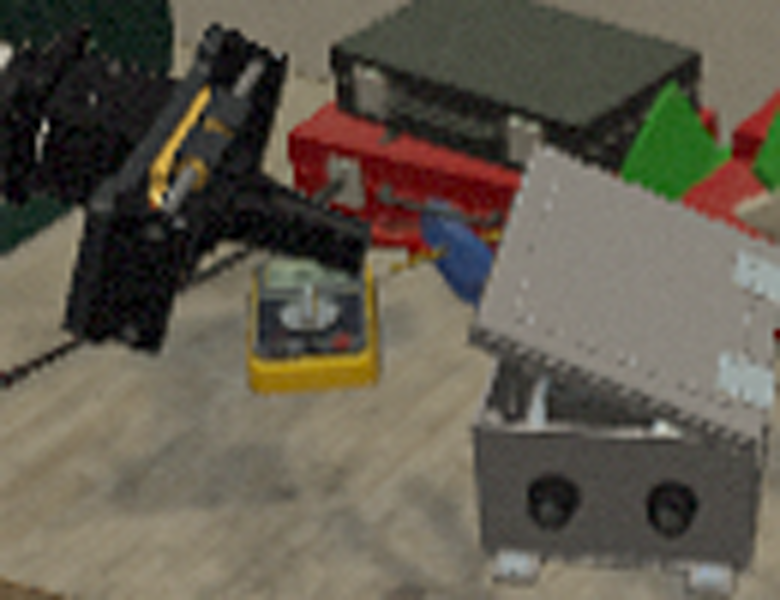

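Emit:
move_arm(motion=[-0.4,0,0.2,0,0,0,1,-0.8,0,0.4,0,0,0,1,-1.2,0,0.65,0,0,0,1,-1.26,0,0.72,0,0,0,1,-1.26,0,0.72,0,0,0,1,-1.15,0,1,0,0,0,1,-1.05,0,1.3,0,0,0,1,-0.94,0,1.6,0,0,0,1,-0.83,0,1.9,0,0,0,1,-0.72,0,2.2,0,0,0,1,-0.64,0,2.41,0,0,0,1,-0.64,0,2.41,0,0,0,1,-0.64,0,2.41,0,0,0,1])

```text
time_s: 22.98
tcp_pos: [0.4803, 0.058, 0.1039]
ee_rot: [[0.126, -0.927, 0.352], [-0.321, -0.374, -0.87], [0.939, -0.003, -0.345]]
wrist_force: [-0.0, 0.8, -0.3]
gripper_width: 0.005
```

```bash
python3 - <<'E'
from h import *
bb()
b=crop('scene','pics/s17.png',130,260,100,200,6)
for th in (.4,.6,.8,1.0,1.2,1.4,1.6,1.75,1.8):
    p=(70.3-115*np.cos(th),-50,76.1+115*np.sin(th));print(th,np.round(p,1));mot(bx(*p),Rt(70))
E
```

```text
t 22.9833 box mm [-38.  -49.9 103.9] tilt 69.8 F [-0.8  0.3 -0.3] j [ 50.  35. -52.  61. -71. -87.]
0.4 [-35.6 -50.  120.9]
mot [ 0.429  0.007 -0.081] [-0.012  0.037 -0.033] dist rows 0.41851086449378977 0.03518728269644281
0.6 [-24.6 -50.  141. ]
mot [0.996 0.005 0.003] [-0.012  0.037 -0.033] dist rows 0.9557699663512372 0.03518728269644281
0.8 [ -9.8 -50.  158.6]
mot [1.536 0.004 0.199] [-0.012  0.037 -0.033] dist rows 1.4857157486250023 0.03518728269644281
1.0 [  8.2 -50.  172.9]
mot [2.026 0.003 0.498] [-0.012  0.037 -0.033] dist rows 2.00128323756711 0.03518728269644281
1.2 [ 28.6 -50.  183.3]
mot [2.447e+00 2.000e-03 8.880e-01] [-0.012  0.037 -0.033] dist rows 2.4970330824714453 0.03518728269644281
1.4 [ 50.8 -50.  189.4]
mot [2.782e+00 1.000e-03 1.354e+00] [-0.012  0.037 -0.033] dist rows 2.967922757992418 0.03518728269644281
1.6 [ 73.7 -50.  191.1]
mot [3.018e+00 1.000e-03 1.878e+00] [-0.012  0.037 -0.033] dist rows 3.4092103858076777 0.03518728269644281
1.75 [ 90.8 -50.  189.3]
mot [3.123e+00 1.000e-03 2.295e+00] [-0.012  0.037 -0.033] dist rows 3.718073699779526 0.03518728269644281
1.8 [ 96.4 -50.  188.1]
mot [3.145e+00 1.000e-03 2.437e+00] [-0.012  0.037 -0.033] dist rows 3.816468630631236 0.03518728269644281
```

View pics/s17.png

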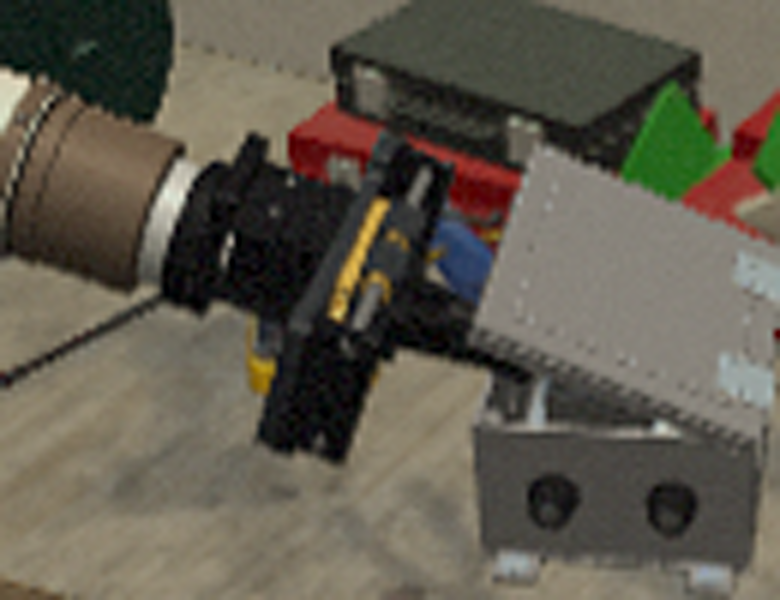

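Fingers are under the cover. Lift along the arc to about 1.0 rad first.

Emit:
move_arm(motion=[0.2,0,-0.04,0,0,0,1,0.43,0,-0.08,0,0,0,1,0.62,0,-0.05,0,0,0,1,0.81,0,-0.02,0,0,0,1,1,0,0,0,0,0,1,1.18,0,0.06,0,0,0,1,1.36,0,0.13,0,0,0,1,1.54,0,0.2,0,0,0,1,1.7,0,0.3,0,0,0,1,1.86,0,0.4,0,0,0,1,2.03,0,0.5,0,0,0,1,2.03,0,0.5,0,0,0,1])

```text
time_s: 24.03
tcp_pos: [0.4976, 0.0136, 0.1738]
ee_rot: [[0.125, -0.928, 0.351], [-0.321, -0.373, -0.871], [0.939, -0.004, -0.345]]
wrist_force: [-0.0, 0.3, -0.5]
gripper_width: 0.001
```

```bash
python3 - <<'E'
from h import *
bb()
b=crop('scene','pics/s18.png',130,260,100,200,6)
for th in (1.0,1.2,1.4,1.6,1.75,1.8):
    p=(70.3-115*np.cos(th),-50,76.1+115*np.sin(th));print(th,np.round(p,1));mot(bx(*p),Rt(70))
E
```

```text
t 24.0333 box mm [  9.7 -50.6 173.8] tilt 69.8 F [-0.3  0.1 -0.5] j [ 44.  27. -52.  65. -74. -80.]
1.0 [  8.2 -50.  172.9]
mot [-0.022 -0.011 -0.02 ] [ 0.004  0.036 -0.044] dist rows 0.030368548975156638 0.03938724258143637
1.2 [ 28.6 -50.  183.3]
mot [ 0.399 -0.013  0.37 ] [ 0.004  0.036 -0.044] dist rows 0.5222394526553709 0.03938724258143637
1.4 [ 50.8 -50.  189.4]
mot [ 0.734 -0.014  0.836] [ 0.004  0.036 -0.044] dist rows 1.067457735897186 0.03938724258143637
1.6 [ 73.7 -50.  191.1]
mot [ 0.97  -0.015  1.36 ] [ 0.004  0.036 -0.044] dist rows 1.6020500292513777 0.03938724258143637
1.75 [ 90.8 -50.  189.3]
mot [ 1.075 -0.016  1.777] [ 0.004  0.036 -0.044] dist rows 1.9927829880009784 0.03938724258143637
1.8 [ 96.4 -50.  188.1]
mot [ 1.097 -0.016  1.92 ] [ 0.004  0.036 -0.044] dist rows 2.120644943387711 0.03938724258143637
```

View pics/s18.png

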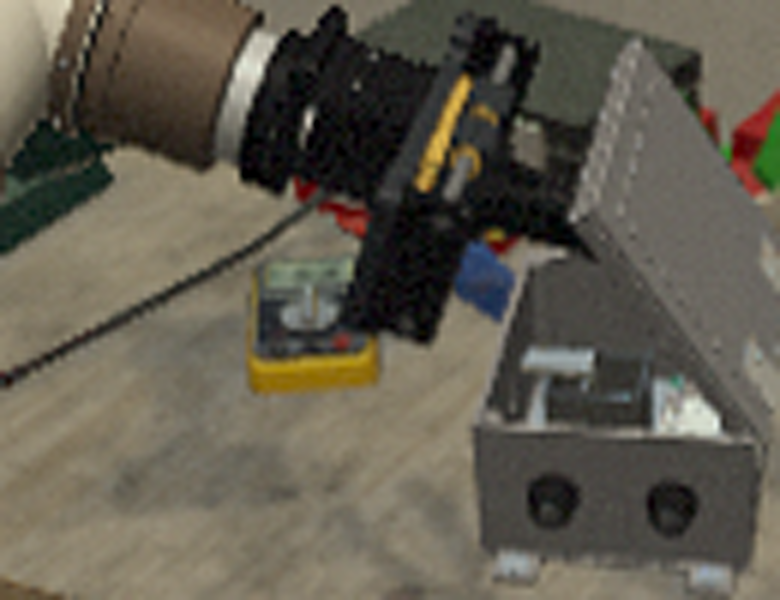

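Works well; continue past upright.

Emit:
move_arm(motion=[0.14,0,0.12,0,0,0,1,0.27,0,0.25,0,0,0,1,0.4,0,0.37,0,0,0,1,0.52,0,0.52,0,0,0,1,0.63,0,0.68,0,0,0,1,0.73,0,0.84,0,0,0,1,0.82,0,1.01,0,0,0,1,0.9,0,1.18,0,0,0,1,0.97,0,1.36,0,0,0,1,1.03,0,1.57,0,0,0,1,1.07,0,1.77,0,0,0,1,1.1,0,1.92,0,0,0,1,1.1,0,1.92,0,0,0,1,1.1,0,1.92,0,0,0,1,1.1,0,1.92,0,0,0,1])

```text
time_s: 25.33
tcp_pos: [0.5301, -0.0669, 0.1882]
ee_rot: [[0.126, -0.928, 0.351], [-0.321, -0.373, -0.87], [0.939, -0.003, -0.345]]
wrist_force: [0.3, 0.1, 0.4]
gripper_width: 0.006
```

```bash
python3 - <<'E'
from h import *
bb()
b=crop('scene','pics/s19.png',150,280,90,190,6)
E
```

```text
t 25.3333 box mm [ 96.5 -50.6 188.2] tilt 69.8 F [0.  0.3 0.4] j [ 29.  24. -55.  79. -72. -78.]
```

View pics/s19.png

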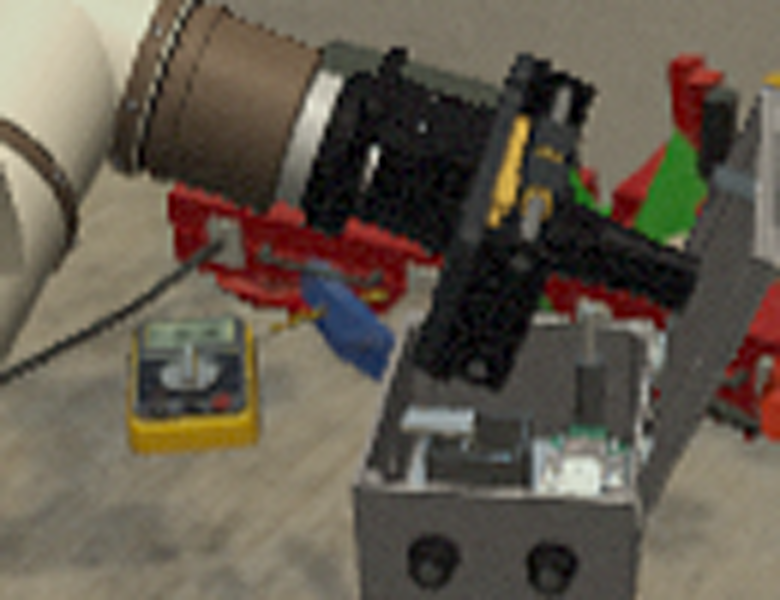

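Emit:
move_arm(motion=[0,0,-0.4,0,0,0,1,0,0,-1,0,0,0,1,0,0,-1.7,0,0,0,1,0,0,-2.4,0,0,0,1,0,0,-3,0,0,0,1,0,0,-3.5,0,0,0,1,0,0,-3.5,0,0,0,1,0,0,-3.5,0,0,0,1,0,0,-3.5,0,0,0,1,0,0,-3.5,0,0,0,1])

```text
time_s: 26.22
tcp_pos: [0.4806, 0.0541, 0.2362]
ee_rot: [[0.126, -0.928, 0.35], [-0.32, -0.372, -0.871], [0.939, -0.002, -0.344]]
wrist_force: [0.0, 0.3, 0.9]
gripper_width: 0.008
```

```bash
python3 - <<'E'
from h import *
bb()
a=imaging.capture("scene");cv2.imwrite("pics/s20.png",cv2.resize(a[60:290,140:430],None,fx=2.6,fy=2.6,interpolation=cv2.INTER_CUBIC))
a=imaging.capture("top");cv2.imwrite("pics/t20.png",a)
E
```

```text
t 26.2167 box mm [-34.2 -51.2 236.2] tilt 69.9 F [-0.3  0.1  0.9] j [ 51.  22. -47.  56. -81. -71.]
```

View pics/s20.png

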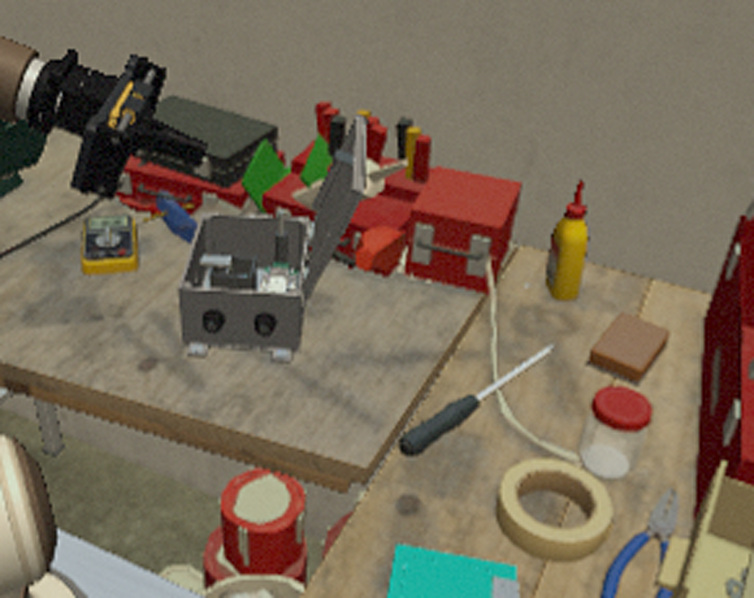

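View pics/t20.png

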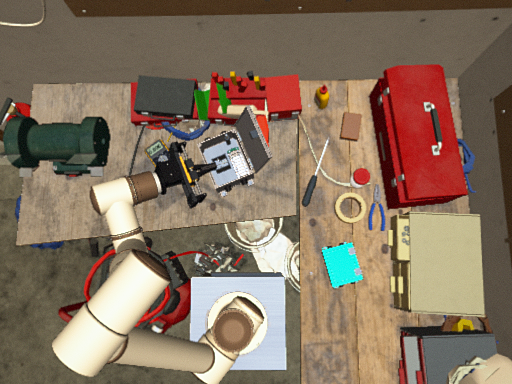

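The cover leans back past upright with nothing holding it. The screwdriver lies flat on the bench at about (302–328, 140–205) in the top view, and the bystanders have not moved. I am handing in.

```bash
python3 -c "
from station import r
print(r.finish_job(), r.sense()['time_s'])"
```

```text
the job is handed in; nothing more can be done
the job is handed in; nothing more can be done
```

The box is open and the job is handed in at about 26 s; the hand-in gave no verdict.

- **Catch:** I pushed the blade in through the slot and pressed the catch with about 8 N. The next picture showed the cover popped up ajar.
- **Cover, first try:** Lifting the cover with the blade failed. The screwdriver turned a few degrees in the grip and the cover hardly rose.
- **Change of order:** I laid the screwdriver down flat where it first lay. Then I swung the cover past upright with the closed fingers.

**Last checks:** The pictures from the scene and top cameras showed the cover leaning back with nothing holding it. The screwdriver lay flat on the bench, well clear of the box. The multimeter, sanding block and jar looked unmoved. I judged the cover's final angle by eye and did not measure it.

**Disagreement:** The top and scene cameras put things up to about 5 mm off from the wrist camera. I went by the wrist camera, and the blade went into the slot on the first try.

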